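# Register a cast lever on the stop plate, then hold it level over its mounting nest

### The arm

A 6-joint arm with a two-finger parallel gripper is mounted at the origin on a cart in front of the work surface, level with it; the furniture and walls round the work are solid. World frame = base frame: x ahead of the robot, y to its left, z up, the work surface at z = 0. Lengths are in m, angles in degrees, forces in N, time in s.
With the tool pointing down it reaches from about 0.275 to 1 m from the base axis. Payload 8.4 kg.
Tool frame: the origin (TCP) lies midway between the tips of the shut fingers; the grasp point (between the pads) lies tcp_to_grasp behind it (tcp_to_grasp is the distance from the TCP to the grasp point, in m); z points along the fingers, y is the direction in which the jaws open and shut (so a half turn about z gives the same grasp; the last joint's range is limited). The gripper opens to 85 mm and grips with 20 to 120 N. Pads are 22 mm wide; open, the fingers measure 114 mm over their backs; the gripper's body (76 mm by 85 mm) begins 54 mm behind the grasp point. The pads swing forward as they close: fully open they stand 13 mm farther back than shut.
Start: joints at [69.993, 20.225, 93.587, -0, 66.188, -0.138], TCP at [0.212, 0.588, 0.231] pointing down, gripper open.
Joint ranges: [-150.9, 150.9], [-52.94, 120.26], [3.33, 152.33], [-74.26, 254.26], [0, 154.13], [-172.89, 172.89]. Speed limits (degrees/s): [127.2, 127.2, 159.86, 180, 180, 180].

### API

Orientations are given as [roll, pitch, yaw] about the fixed x, y, z axes, in that order (R = Rz(yaw) Ry(pitch) Rx(roll)).
In Python, from workcell import sense, snapshot, sign_off, trace, tcp_to_grasp gives the robot as it stands. The module is installed in compiled form; this text tells all that it offers.
- The arm moves only by the tool move_arm, never from a script. Its argument "rows" is a list of rows, each an object of numbers: "ax", "ay", "az": the turn, a rotation vector about the tool's x, y, z in rad; "dx", "dy", "dz": the shift along the tool's x, y, z in m; "claw": the closure in counts, from 0 (fully open) to 255 (shut). In form: [{"ax": .., "ay": .., "az": .., "dx": .., "dy": .., "dz": .., "claw": ..}, ...]. A call has 1 to 8 rows; each row shifts and turns the commanded pose from where the row before left it, along the tool's axes as they then stand; what a row does not reach is not made up. A row lasts 1/8 s, in which the tool goes at most 62.5 mm and 10.7 degrees, less where a joint would pass 70% of its speed; a pose out of reach is approached as far as the arm can. A call is refused whole if a number of a shift passes 0.0625 or a number of a turn 0.188, either way. A call with a gripper value outside its range is refused whole. The fingers move at their own pace and stop on an object; the grip force is fixed at half the most. Time passes only in rows, so rows that do not move let the fingers close. It gives the time, the measured TCP pose, the force and the opening at its end, in the units of the state.
- sense(): the state, without advancing time (a new reading comes with each control period).
- snapshot(name): name is "side" or "top" or "wrist"; returns a dict with "color" (420x560x3 uint8, red, green, blue), "range_z" (420x560 float32, m along the optical axis (not along the pixel's ray), 0 where there is no reading), "K" (3x3 intrinsics, pixels), "extrinsics" (4x4, takes a point from camera to world coordinates). Camera axes: x right, y down, z forward; pixel columns grow to the right and rows downward; lengths in m; the calibration is good to about 2 mm. A picture is of the moment at which its call begins.
- sign_off(): hands the job in, once; it reports no verdict.
Trained networks look in a picture, given as the dict that the camera call returned (one of the last four; its "shot" number tells which), for a name from the list of things; names that differ only in an ending like _2 or _b are one class to them, and where a whole thing is asked for, a point or a joint stands for the part that bears it (a point fixed in the world has none). Each returns a list of dicts, best first, with "score" (0 to 1); they miss things now and then, are a little off and sometimes report something else, mostly with a low value. They report only what shows in the picture. A call takes as long as a camera call.
- trace(picture, target): "pixels" (420x560 bool, what is visible of it) and "location" ([column, row] in pixels, amid what is visible of it).
The state is a dict: "t": time; "qpos": joint angles; "joint_velocities": joint speeds; "effort": joint torques, N m; "position": TCP position; "orientation": TCP orientation; "wrist_force": force on the tool from outside, world axes, zero at the start; "torque": the same for the moment, N m; "gripper_width": opening from 0.0 (shut) to 1.0 (fully open).
Only numpy, scipy, OpenCV 4.12 (cv2) and the standard library are available. Lean on these libraries where they do the work, as an engineer would, in place of code of your own. Each camera call takes 0.05 s, during which the arm holds its last target.

### The job

Without lifting it, slide the cast lever over the stop plate, first endways until its thick boss meets the end bar, then sideways until boss and eye lie snug against the two dowel pins; the scribed line then marks its balance point. Grip the arm there, lift the lever straight up, level, and carry it to the mounting nest without touching the nest. Finish while still holding it, still and level, bore straight above the post and eye above the fork, with about 3 cm of air over the post tip; leave the jar, pliers and spool where they are.

Things in the scene. Friction and masses are not known exactly. Their poses are not given: they have to be found in the camera images.
- lever: Loose dark cast lever, about 0.45 kg, 172 mm long, lying on the stop plate: boss (40 mm diameter, 32 high, 15 mm bore) at one end, arm 12 mm wide (4 to 24 mm above the underside), eye (24 mm diameter, 26 high) at the other. Origin: bore axis at the underside; x along the arm from boss to eye, z up. It balances 44 mm from the bore axis; gripped elsewhere it droops. Friction on the plate about 0.6.
- balance (a point): The lever's balance point: in the arm, 44 mm from the bore axis toward the eye, 14 mm above the underside; axes as the lever's.
- eye (a point): Centre of the lever's small eye at the underside, 140 mm from the bore axis.
- stop_plate: Fixed aluminium plate 222 x 84 x 35 mm; origin: centre of its underside; x lengthwise, z up. On top a flat end bar (face at x = -94 mm, y -40 to 20, 18 mm high) and dowel pins (10 mm diameter, 20 high) at (x, y) = (-74, 35) mm for the boss, (66, 27) for the eye. Push the lever toward the plate's -x, then +y. Home, both x axes are parallel. A black line at x = -30 mm marks its balance point then.
- home (a point): On the plate's top (35 mm above its underside), at (x, y) = (-74, 10) mm of the plate: where the lever's origin lies when it is snug against the end bar and both pins. A sideways push can leave one end short of its pin; then push that end.
- nest: Fixed nest: aluminium base 196 x 70 x 12 mm, steel post (12 mm diameter, tip 52 mm above the bench) at x = -70 mm, two-cheeked fork (32 mm gap, top 42 mm above the bench) at x = +70 mm. Origin: centre of its underside; x from post to fork, z up. It stands to the left of the stop plate as the robot sees it.
- post_tip (a point): Tip of the nest's post, on its axis; the lever's bore goes above it.
- fork (a point): Middle of the fork at the height of its cheeks' tops, 140 mm from the post's axis; the lever's eye goes above it.
- screw_jar: Bystander: white lidded jar, 64 mm diameter, 66 mm high; origin under its centre. Leave it alone.
- pliers: Bystander: needle-nose pliers lying flat, 49 x 175 x 11 mm; origin under the centre. Leave them alone.
- spool: Bystander: thread spool, 40 mm diameter, 36 mm high; origin under its centre. Leave it alone.

How it is judged (in metres and radians):
On the way, in this order (a step that is already met when the one before it is completed fails the run):
1. the lever lies flat and home against the end bar and both pins of the stop plate (x of lever in the frame of home between -0.003 and 0.003 m and y of lever in the frame of home between -0.003 and 0.003 m and z of lever in the frame of home below 0.002 m and angle between the x axis of lever and the x axis of stop_plate, either way round below 0.03 rad and angle between lever's own z axis and vertical below 0.03 rad), for 0.3 s.
2. the lever is lifted off the plate, gripped at its balance point and level (z of lever in the frame of home above 0.025 m and angle between lever's own z axis and vertical below 0.09 rad and x of the grasp point in the frame of balance between -0.012 and 0.012 m and contact force between the fingers and lever above 1 N), for 0.2 s.
At the end, for the whole second after the job is handed in: Still held, gripped within 12 mm of the balance point along the arm; bore within 10 mm of the post's axis, eye within 12 mm of the fork's middle (horizontally); underside 15 to 50 mm above the post's tip; level within 4 degrees, still, touching neither nest nor stop plate (horizontal distance between lever and post_tip below 0.01 m and horizontal distance between eye and fork below 0.012 m and z of lever in the frame of post_tip between 0.015 and 0.05 m and angle between lever's own z axis and vertical below 0.07 rad and contact force between lever and nest below 0.05 N and contact force between lever and stop_plate below 0.05 N and linear speed of lever below 0.02 m/s and x of the grasp point in the frame of balance between -0.012 and 0.012 m and contact force between the fingers and lever above 1 N); the arm keeps its last pose, push and grip.
It fails at once if the lever is lifted off the stop plate away from its home (4 to 15 mm up, over 10 mm off) (z of lever in the frame of home between 0.004 and 0.015 m and horizontal distance between lever and home above 0.01 m).
It fails at once if the lever touches the nest (contact force between lever and nest above 1 N).
It fails at once if the jar is disturbed (moved more than 30 mm) (distance of screw_jar from where it was at the start of the episode above 0.03 m).
It fails at once if the pliers is disturbed (moved more than 30 mm) (distance of pliers from where it was at the start of the episode above 0.03 m).
It fails at once if the spool is disturbed (moved more than 30 mm) (distance of spool from where it was at the start of the episode above 0.03 m).
It also fails if it takes over 72 s, if anything falls off the work surface, if the arm or the gripper's body presses on something with over 40 N, if the wrist force passes 120 N, or if a joint passes its speed limit or range.

## Working session

There is one attempt and no reset: what is moved stays moved. The work goes in short steps, Python scripts to look and compute and a tool call to move; the robot and the scene stay as the last step left them, time stands still between calls to the robot, and variables do not carry over. Pictures are saved under pics/ and viewed, and the job is handed in when it is done.

Besides the shell and the picture viewer there is one more tool, called after ">>>" in YAML: its name, and indented under it one key for each argument. move_arm: Moves the arm, as the interface text tells. Its arguments: {"type":"object","properties":{"rows":{"type":"array"}},"required":["rows"]}

```bash
mkdir -p pics; cat > h.py <<'E'
import numpy as np, cv2
from workcell import sense, snapshot, sign_off, trace, tcp_to_grasp
def save(p,n): cv2.imwrite('pics/'+n+'.png',p['color'][:,:,::-1])
def cloud(p):
    z=p['range_z'];K=p['K'];v,u=np.mgrid[:z.shape[0],:z.shape[1]]
    P=np.stack([(u-K[0,2])/K[0,0]*z,(v-K[1,2])/K[1,1]*z,z,np.ones_like(z)],-1)
    return (P@np.array(p['extrinsics']).T)[...,:3]
E
python3 - <<'E'
from h import *
print(sense(),tcp_to_grasp)
for n in ['top','side']:
    p=snapshot(n);save(p,n+'0');C=cloud(p);print(n,p['K'],p['extrinsics'])
    for t in ['lever','stop_plate','nest','screw_jar','pliers','spool']:
        for r in trace(p,t)[:2]:
            m=r['pixels']&(p['range_z']>0);q=C[m]
            print(t,round(r['score'],2),r['location'],m.sum(),np.median(q,0).round(3),np.percentile(q,2,axis=0).round(3),np.percentile(q,98,axis=0).round(3))
E
```

```text
{'t': 0.0, 'qpos': array([ 6.99936370e+01,  2.02634267e+01,  9.36304218e+01, -8.95739947e-04,
        6.61883820e+01, -1.36491994e-01]), 'joint_velocities': array([-0.01846648,  0.01724707, -0.01613754,  0.06262828,  0.05661084,
        0.01329912]), 'effort': array([ 4.77775520e-04, -6.05244541e+01, -3.42063081e+01,  1.42502613e-04,
        9.58588847e-03,  3.98285181e-06]), 'position': array([0.21225336, 0.58732991, 0.23054139]), 'orientation': array([-1.79917768e+02,  6.23078434e-04,  1.60130492e+02]), 'wrist_force': array([-0.31018415,  0.34384007,  1.25027943]), 'torque': array([ 0.03742302, -0.02373355,  0.03160935]), 'gripper_width': 1.0010415723302666} 0.0187
top [[395.93027711   0.         277.62840055]
 [  0.         395.93027711 218.81465587]
 [  0.           0.           1.        ]] [[-3.16620756e-03 -9.89881218e-01  1.41863138e-01  3.95435551e-01]
 [-9.99994986e-01  3.14156518e-03 -3.97674264e-04 -1.11037556e-01]
 [-5.20220120e-05 -1.41863686e-01 -9.89886201e-01  9.20224278e-01]
 [ 0.00000000e+00  0.00000000e+00  0.00000000e+00  1.00000000e+00]]
lever 0.96 [354.3, 209.4
[... 801 characters left out ...]
[ 0.00275589 -0.67107209 -0.74138698  0.7325273 ]
 [ 0.          0.          0.          1.        ]]
lever 0.98 [213.4, 262.3] 1304 [ 0.554 -0.284  0.059] [ 0.435 -0.297  0.034] [ 0.603 -0.262  0.069]
stop_plate 0.76 [200.9, 275.9] 4688 [ 0.543 -0.306  0.035] [ 0.423 -0.341  0.006] [ 0.637 -0.249  0.054]
nest 0.66 [242.7, 226.3] 2725 [ 0.484 -0.18   0.013] [ 0.399 -0.217  0.004] [ 0.569 -0.138  0.044]
screw_jar 0.38 [384.9, 172.5] 59 [0.57  0.115 0.066] [ 0.529 -0.022  0.001] [0.667 0.18  0.217]
spool 0.66 [187.5, 190.8] 385 [ 0.345 -0.22   0.035] [ 0.32  -0.236  0.003] [ 0.356 -0.198  0.039]
spool 0.29 [241.0, 229.5] 2672 [ 0.485 -0.18   0.013] [ 0.403 -0.215  0.007] [ 0.569 -0.139  0.044]
```

```bash
python3 -c "
import cv2
a=cv2.imread('pics/top0.png');cv2.imwrite('pics/top0c.png',cv2.resize(a[130:340,220:440],None,fx=3.6,fy=2.8*1.0))
a=cv2.imread('pics/side0.png');cv2.imwrite('pics/side0c.png',cv2.resize(a[140:380,100:400],None,fx=2.5,fy=2.5))
"
```

```text
(no output)
```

View pics/top0.png

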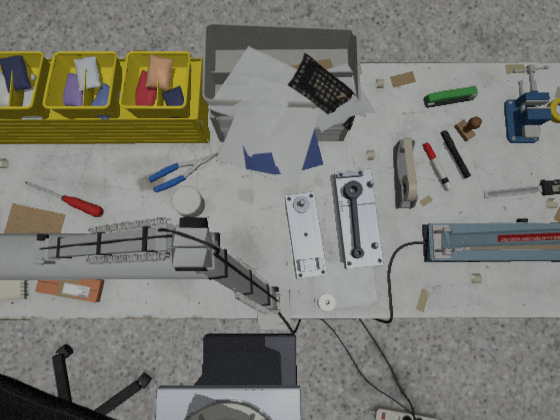

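View pics/side0c.png

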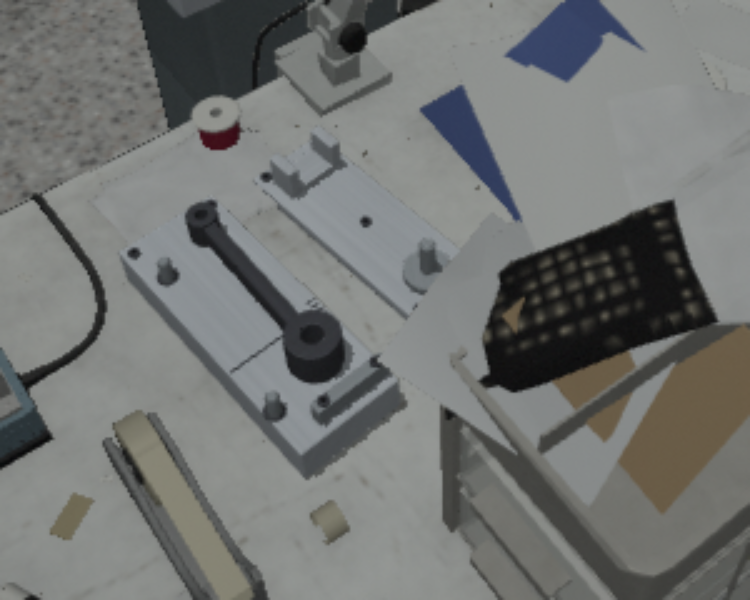

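View pics/top0c.png

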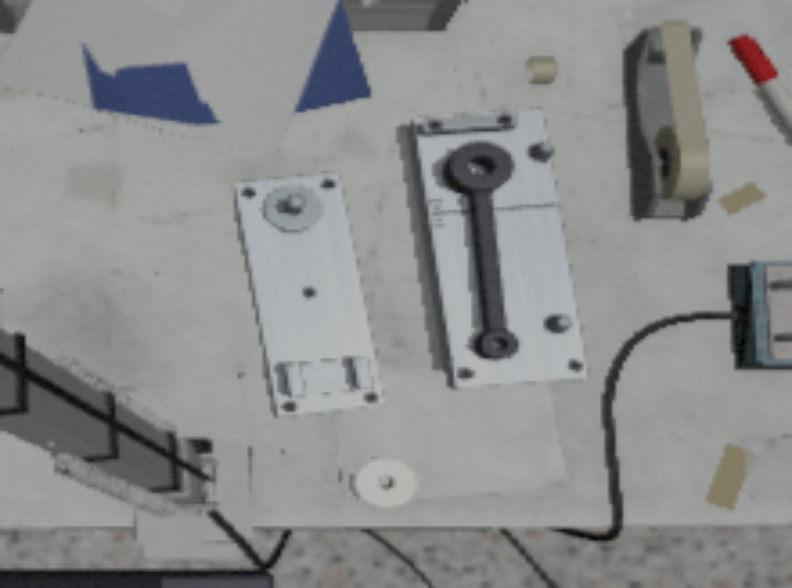

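```bash
cat > fit.py <<'E'
from h import *
def rect(Q,z):
    pass
def go(n):
    p=snapshot(n);C=cloud(p);z=C[...,2];out={}
    L=trace(p,'lever')[0]['pixels'];
    for tgt,zz,dim in [('stop_plate',0.035,(.222,.084)),('nest',0.012,(.196,.07))]:
        for r in trace(p,tgt)[:3]:
            m=cv2.dilate(r['pixels'].astype(np.uint8),np.ones((7,7)))>0
            q=C[m&(abs(z-zz)<.005)]
            if len(q)<500: continue
            (c,s,a)=cv2.minAreaRect((q[:,:2]*1000).astype(np.float32))
            print(n,tgt,round(r['score'],2),len(q),np.round(c,1),np.round(s,1),round(a,2))
    Lz=cv2.dilate(L.astype(np.uint8),np.ones((5,5)))>0
    for nm,lo,hi in [('boss',.063,.075),('armeye',.056,.0645),('eyetop',.0585,.0635)]:
        q=C[Lz&(z>lo)&(z<hi)]
        if len(q): print(n,nm,len(q),q.mean(0).round(4), cv2.minEnclosingCircle((q[:,:2]*1000).astype(np.float32)))
    return p,C
if __name__=='__main__':
    for n in ['top','side']: go(n)
E
python3 fit.py
```

```text
top stop_plate 0.79 2694 [ 525.7 -293.4] [222.3  84.8] 5.26
top nest 0.95 2168 [ 487.1 -180.2] [204.5  80. ] 8.01
top boss 236 [ 0.5777 -0.2782  0.0673] ((520.436767578125, -283.1639099121094), 83.84265899658203)
top armeye 378 [ 0.502  -0.2818  0.0599] ((517.2715454101562, -277.1577453613281), 83.56792449951172)
top eyetop 282 [ 0.4973 -0.2822  0.0604] ((512.729736328125, -278.11962890625), 78.93589782714844)
side stop_plate 0.89 3556 [ 524.2 -293.4] [224.5  84.3] 5.32
side nest 0.59 2115 [ 472.3 -178.7] [203.4  77.8] 10.93
side boss 363 [ 0.5821 -0.2784  0.0669] ((522.569580078125, -280.14141845703125), 81.47810363769531)
side armeye 526 [ 0.5107 -0.283   0.0597] ((518.6044921875, -280.0249938964844), 86.4433822631836)
side eyetop 373 [ 0.5071 -0.2832  0.0603] ((518.6044921875, -280.0249938964844), 86.4433822631836)
```

View pics/side0.png

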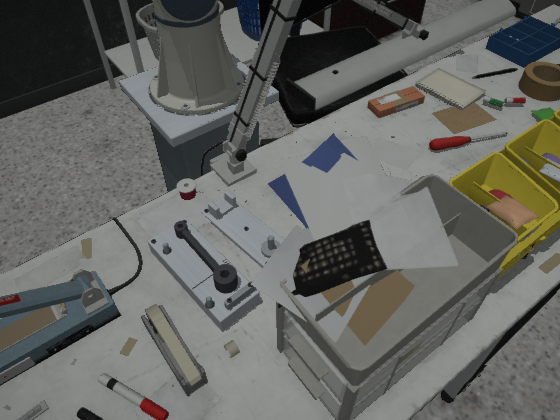

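```bash
python3 - <<'E'
from h import *
H={}
T=np.full((22,34),-1.)  # x 0..1.1 , y -0.7..1
for n in ['top','side']:
    p=snapshot(n);C=cloud(p)[p['range_z']>0]
    i=(C[:,0]/.05).astype(int);j=((C[:,1]+.7)/.05).astype(int)
    m=(C[:,0]>0)&(i<22)&(j>=0)&(j<34)&(C[:,1]>-.7)
    T2=np.full((22,34),-1.);np.maximum.at(T2,(i[m],j[m]),C[m,2])
    print(n);print('y     ',' '.join('%3d'%(-70+5*k) for k in range(34)))
    for k in range(22): print('x%.2f '%(k*.05),' '.join('%3d'%round(v*100) if v>-1 else '  .' for v in T2[k]))
E
```

```text
top
y      -70 -65 -60 -55 -50 -45 -40 -35 -30 -25 -20 -15 -10  -5   0   5  10  15  20  25  30  35  40  45  50  55  60  65  70  75  80  85  90  95
x0.00  -74 -74 -73 -74 -74 -74 -74 -74 -74 -74 -64 -64   .   .   .   .   . -65 -74 -74 -74 -74 -27 -27 -26 -26 -26 -26 -64 -74 -74 -74 -74 -74
x0.05  -74 -74 -74 -73 -74 -74 -74 -74 -74 -74   1   0   4   2   2   4   1   0 -74 -74 -74 -74 -74 -74 -74 -28 -27 -26 -30 -66 -74 -74 -74 -74
x0.10  -74 -74 -74 -74 -74 -74 -73 -74 -74 -74   0   0   2   2   2   3   1   0 -74 -74 -74 -74 -74 -74 -74 -74 -74 -31 -30 -70 -74 -74 -74 -74
x0.15  -74 -74 -74 -74 -73 -74 -73 -73 -74 -74   0   0   0   0   0   0   0  -1 -74 -74 -74 -74 -74 -74 -74 -74 -74 -74 -74 -74 -74 -74 -74 -74
x0.20  -74 -74 -74 -74 -72 -71 -74 -72 -72 -74 -74   .   . -74 -74 -74 -74 -74 -74 -74 -74 -74 -74 -74 -74 -74 -74 -74 -74 -74 -74 -74 -74 -74
x0.25   -1   .   .   .   .   .   0   .   0   0   0   7   2   .   .  -1   .   .   .   .   .   .   .   0   0   .   .   .   .   .   .   .   .   .
x0.30    1   1   1   1   1   1   1   1   1   4   4  14  24   0   0   0   1   1   1   2   3   2 
[... 4786 characters left out ...]
   .   .   .   .   .   .  21  21  22  22  22  23  23  16  16  16  12   5   3 -54 -50 -48 -45 -42 -42 -74 -74 -74 -74 -74   .   .
x0.90    .   .   .   .   .   .   .   .   .   0   0   0   0   0   0   0   0   0   0 -59 -60 -74 -74 -74 -74 -74 -74 -74 -74 -74 -74   .   .   .
x0.95    .   .   .   .   .   .   .   .   .   .   .   .   .   .   .   .   .   . -74 -74 -74 -74 -74 -74 -74 -74 -74 -74 -74 -75   .   .   .   .
x1.00    .   .   .   .   .   .   .   .   .   .   .   .   .   .   .   .   .   .   .   . -74 -74 -74 -74 -74 -74 -74 -74   .   .   .   .   .   .
x1.05    .   .   .   .   .   .   .   .   .   .   .   .   .   .   .   .   .   .   .   .   . -74 -74 -74 -74 -74   .   .   .   .   .   .   .   .
```

>>> move_arm:
  rows:
    - {"dz": -0.06, "claw": 0}
    - {"dz": -0.06, "claw": 0}
    - {"dz": -0.06, "claw": 0}
    - {"dz": -0.06, "claw": 0}

```text
schema error: expected keys ax, ay, az, dx, dy, dz, claw
```

```bash
python3 - <<'E'
from h import *
s=sense();print(s['t'],s['qpos'].round(2),s['position'].round(4),s['orientation'].round(2))
A=[];b=[]
for q,p in [((69.993,20.225,93.587,66.188),(.2123,.5873,.2305)),((*s['qpos'][:3],s['qpos'][4]),s['position'])]:
    a,c=np.radians(q[1]),np.radians(q[1]+q[2]); r=np.hypot(p[0],p[1])
    A+= [[1,0,np.sin(a),np.sin(c)],[0,1,np.cos(a),np.cos(c)]];b+=[r,p[2]]
print(np.linalg.lstsq(np.array(A),np.array(b),rcond=None), )
E
```

```text
1.2 [69.99 20.23 93.59  0.   66.19 -0.14] [0.2124 0.5878 0.2313] [-180.     -0.    160.13]
(array([ 38.75904676, -24.06120231,   6.84094927, -44.26781335]), array([], dtype=float64), np.int32(4), array([2.03104067e+00, 1.96846991e+00, 1.11707065e-05, 1.01447826e-05]))
```

>>> move_arm:
  rows:
    - {"ax": 0, "ay": 0, "az": 0, "dx": 0, "dy": 0, "dz": -0.06, "claw": 0}
    - {"ax": 0, "ay": 0, "az": 0, "dx": 0, "dy": 0, "dz": -0.06, "claw": 0}
    - {"ax": 0, "ay": 0, "az": 0, "dx": 0, "dy": 0, "dz": -0.06, "claw": 0}
    - {"ax": 0, "ay": 0, "az": 0, "dx": 0, "dy": 0, "dz": -0.06, "claw": 0}

```text
t: 1.7
position: [0.2123, 0.5875, 0.4734]
orientation: [180.0, -0.0, 160.1]
wrist_force: [0.9, 0.8, -0.9]
gripper_width: 0.999
```

```bash
python3 - <<'E'
from h import *
s=sense();print(s['t'],s['qpos'].round(2),s['position'].round(4),s['orientation'].round(2))
A=[];b=[]
for q,p in [((69.993,20.225,93.587,66.188),(.2124,.5878,.2313)),((*s['qpos'][:3],s['qpos'][4]),s['position'])]:
    a,c=np.radians(q[1]),np.radians(q[1]+q[2]); r=np.hypot(p[0],p[1])
    A+= [[1,0,np.sin(a),np.sin(c)],[0,1,np.cos(a),np.cos(c)]];b+=[r,p[2]]
print(np.linalg.lstsq(np.array(A),np.array(b),rcond=None), )
E
```

```text
1.7 [69.99 13.   73.87  0.   93.11 -0.14] [0.2123 0.5875 0.4734] [179.98  -0.   160.13]
(array([0.04600736, 0.10546423, 0.34956877, 0.50077011]), array([], dtype=float64), np.int32(4), array([2.04627289, 1.93746641, 0.23463994, 0.06273158]))
```

>>> move_arm:
  rows:
    - {"ax": 0, "ay": 0, "az": 0, "dx": 0, "dy": 0, "dz": -0.06, "claw": 0}
    - {"ax": 0, "ay": 0, "az": 0, "dx": 0, "dy": 0, "dz": -0.06, "claw": 0}

```text
t: 1.95
position: [0.2123, 0.5874, 0.5935]
orientation: [180.0, 0.0, 160.1]
wrist_force: [0.6, 1.0, -1.0]
gripper_width: 1.002
```

```bash
python3 - <<'E'
from h import *
from scipy.optimize import minimize
s=sense();print(s['t'],s['qpos'].round(2),s['position'].round(4))
for n in ['top','side']:
    p=snapshot(n);C=cloud(p);v=p['range_z']>0
    X,Y,Z=C[...,0],C[...,1],C[...,2]
    # paper/box edges
    for y0 in np.arange(-.32,-.05,.02):
        m=v&(Z>.1)&(X>.45)&(X<.8)&(Y>y0)&(Y<y0+.02)
        if m.sum(): print('box y',round(y0,2),'minx',X[m].min().round(3),'z',Z[m][X[m].argmin()].round(3),end=' | ')
    print()
    # lamp wrt arm plane at -20,-29 deg
    m=v&(Z>.2)&(X<.52)&(X>.2)&(Y<.1)&(Y>-.2)
    for a in (-20,-29):
        c,sn=np.cos(np.radians(a)),np.sin(np.radians(a))
        r=X[m]*c+Y[m]*sn; l=-X[m]*sn+Y[m]*c
        for zz in (.2,.25,.3,.35,.4,.45):
            k=(Z[m]>zz)&(Z[m]<zz+.05)
            if k.sum(): i=l[k].argmin();print(a,zz,'minlat',l[k].min().round(3),'r',r[k][i].round(3),end=' | ')
        print()
    B=v&(X>.37)&(X<.6)&(Y>-.25)&(Y<-.12)
    for lo,hi in((.02,.06),):
        q=C[B&(Z>lo)&(Z<hi)]; far=q[q[:,0]>.5]; near=q[q[:,0]<.48]
        print(n,'post',len(far),np.median(far,0).round(4),'zmax',far[:,2].max(), far[far[:,2]>.045].mean(0).round(4))
        nn=near[(near[:,2]>.036)&(near[:,1]>-.235)]
        print('fork',len(nn),[nn[:,k].min().round(4) for k in(0,1)],[nn[:,k].max().round(4) for k in (0,1)])
        (c,sz,a)=cv2.minAreaRect((nn[:,:2]*1000).astype(np.float32));print(c,sz,a)
    q=C[B&(abs(Z-.012)<.0025)]
    lab=(q[:,:2]*1000)
    # soft rect fit: maximize inside minus outside
    def f(t):
        ca,sa=np.cos(t[2]),np.sin(t[2]);d=lab-t[:2];u=d@[ca,sa];w=d@[-sa,ca]
        return np.mean(np.maximum(abs(u)-98,0)**1+np.maximum(abs(w)-35,0)**1)
    b=min((minimize(f,[x,-180,np.radians(a)],method='Nelder-Mead') for x in(480,487,494) for a in(4,8,12)),key=lambda r:r.fun)
    print('nest',b.x[:2].round(1),np.degrees(b.x[2]).round(2),b.fun)
    save(p,n+'1')
E
```

```text
1.95 [ 69.99  13.73  59.06  -0.   107.17  -0.14] [0.2123 0.5874 0.5935]
box y -0.3 minx 0.695 z 0.2 | box y -0.28 minx 0.693 z 0.218 | box y -0.26 minx 0.674 z 0.185 | box y -0.24 minx 0.677 z 0.214 | box y -0.22 minx 0.666 z 0.212 | box y -0.2 minx 0.591 z 0.234 | box y -0.18 minx 0.587 z 0.228 | box y -0.16 minx 0.556 z 0.232 | box y -0.14 minx 0.559 z 0.23 | box y -0.12 minx 0.563 z 0.226 | box y -0.1 minx 0.569 z 0.227 | box y -0.08 minx 0.576 z 0.229 | box y -0.06 minx 0.581 z 0.251 | 
-20 0.2 minlat 0.043 r 0.376 | -20 0.25 minlat 0.058 r 0.368 | -20 0.3 minlat 0.073 r 0.39 | -20 0.35 minlat 0.088 r 0.397 | -20 0.4 minlat 0.104 r 0.389 | -20 0.45 minlat 0.104 r 0.413 | 
-29 0.2 minlat 0.099 r 0.35 | -29 0.25 minlat 0.114 r 0.354 | -29 0.3 minlat 0.132 r 0.359 | -29 0.35 minlat 0.147 r 0.364 | -29 0.4 minlat 0.164 r 0.368 | -29 0.45 minlat 0.168 r 0.392 | 
top post 207 [ 0.561  -0.1705  0.0229] zmax 0.05556322213946008 [ 0.5592 -0.1656  0.0512]
fork 109 [np.float64(0.4052), np.float64(-0.2109)] [np.float64(0.4358), np.float64(-0.1581)]
(420.9473571777344, -184.7010040283203) (25
[... 464 characters left out ...]
-0.08 minx 0.577 z 0.244 | box y -0.06 minx 0.578 z 0.251 | 
-20 0.2 minlat 0.044 r 0.376 | -20 0.25 minlat 0.058 r 0.384 | -20 0.3 minlat 0.073 r 0.377 | -20 0.35 minlat 0.089 r 0.381 | -20 0.4 minlat 0.105 r 0.406 | 
-29 0.2 minlat 0.1 r 0.349 | -29 0.25 minlat 0.115 r 0.353 | -29 0.3 minlat 0.131 r 0.361 | -29 0.35 minlat 0.147 r 0.363 | -29 0.4 minlat 0.167 r 0.385 | 
side post 228 [ 0.5618 -0.1699  0.0274] zmax 0.05381755072966221 [ 0.5604 -0.1664  0.0508]
fork 134 [np.float64(0.4046), np.float64(-0.2114)] [np.float64(0.4358), np.float64(-0.1562)]
(420.83251953125, -183.85899353027344) (26.971633911132812, 53.009857177734375) 8.2053861618042
nest [ 467.5 -183.4] 13.89 0.4163240382214894
```

```bash
cat > plan.py <<'E'
import numpy as np, json
def rows(start,targets,claw,nd=3):
    # pose x,y,z,yaw(deg), roll=180 ; shift first in pre-turn axes
    x=np.array(start,float);out=[]
    for t in targets:
        y=np.radians(x[3]);d=np.array(t[:3])-x[:3]
        dx=d@[np.cos(y),np.sin(y),0];dy=d@[np.sin(y),-np.cos(y),0];dz=-d[2]
        dx,dy,dz=[round(float(v),nd)+0. for v in(dx,dy,dz)]
        az=round(-np.radians(t[3]-x[3]),3)+0.
        x[:3]+=dx*np.array([np.cos(y),np.sin(y),0])+dy*np.array([np.sin(y),-np.cos(y),0])+[0,0,-dz]
        x[3]-=np.degrees(az)
        out.append(dict(ax=0,ay=0,az=az,dx=dx,dy=dy,dz=dz,claw=claw))
    for i in range(0,len(out),8): print(json.dumps(out[i:i+8]))
    print('end',x.round(4))
E
python3 - <<'E'
from plan import *
a0=np.degrees(np.arctan2(.5874,.2123));r0=np.hypot(.5874,.2123);a1=np.degrees(np.arctan2(-.28,.535));r1=np.hypot(.28,.535)
N=20;T=[]
for i in range(1,N+1):
    f=i/N;a=np.radians(a0+(a1-a0)*f);r=r0+(r1-r0)*f
    T.append((r*np.cos(a),r*np.sin(a),.5935,160.1+(2.7-160.1)*f))
rows((.2123,.5874,.5935,160.1),T,0)
E
```

```text
[{"ax": 0, "ay": 0, "az": 0.137, "dx": -0.053, "dy": -0.003, "dz": 0.0, "claw": 0}, {"ax": 0, "ay": 0, "az": 0.138, "dx": -0.053, "dy": -0.001, "dz": 0.0, "claw": 0}, {"ax": 0, "ay": 0, "az": 0.137, "dx": -0.053, "dy": 0.003, "dz": 0.0, "claw": 0}, {"ax": 0, "ay": 0, "az": 0.137, "dx": -0.053, "dy": 0.005, "dz": 0.0, "claw": 0}, {"ax": 0, "ay": 0, "az": 0.138, "dx": -0.052, "dy": 0.007, "dz": 0.0, "claw": 0}, {"ax": 0, "ay": 0, "az": 0.137, "dx": -0.052, "dy": 0.011, "dz": 0.0, "claw": 0}, {"ax": 0, "ay": 0, "az": 0.138, "dx": -0.051, "dy": 0.013, "dz": 0.0, "claw": 0}, {"ax": 0, "ay": 0, "az": 0.137, "dx": -0.05, "dy": 0.016, "dz": 0.0, "claw": 0}]
[{"ax": 0, "ay": 0, "az": 0.137, "dx": -0.05, "dy": 0.018, "dz": 0.0, "claw": 0}, {"ax": 0, "ay": 0, "az": 0.138, "dx": -0.048, "dy": 0.021, "dz": 0.0, "claw": 0}, {"ax": 0, "ay": 0, "az": 0.137, "dx": -0.047, "dy": 0.023, "dz": 0.0, "claw": 0}, {"ax": 0, "ay": 0, "az": 0.137, "dx": -0.046, "dy": 0.025, "dz": 0.0, "claw": 0}, {"ax": 0, "ay": 0, "az": 0.138, "dx": -0.044, "dy": 0.028, "dz": 0.0, "claw": 0}, {"ax": 0, "ay": 0, "az": 0.137, "dx": -0.042, "dy": 0.03, "dz": 0.0, "claw": 0}, {"ax": 0, "ay": 0, "az": 0.137, "dx": -0.041, "dy": 0.032, "dz": 0.0, "claw": 0}, {"ax": 0, "ay": 0, "az": 0.138, "dx": -0.039, "dy": 0.034, "dz": 0.0, "claw": 0}]
[{"ax": 0, "ay": 0, "az": 0.137, "dx": -0.037, "dy": 0.037, "dz": 0.0, "claw": 0}, {"ax": 0, "ay": 0, "az": 0.137, "dx": -0.035, "dy": 0.037, "dz": 0.0, "claw": 0}, {"ax": 0, "ay": 0, "az": 0.138, "dx": -0.034, "dy": 0.04, "dz": 0.0, "claw": 0}, {"ax": 0, "ay": 0, "az": 0.137, "dx": -0.03, "dy": 0.041, "dz": 0.0, "claw": 0}]
end [ 0.5354 -0.2796  0.5935  2.7085]
```

>>> move_arm:
  rows:
    - {"ax": 0, "ay": 0, "az": 0.137, "dx": -0.053, "dy": -0.003, "dz": 0.0, "claw": 0}
    - {"ax": 0, "ay": 0, "az": 0.138, "dx": -0.053, "dy": -0.001, "dz": 0.0, "claw": 0}
    - {"ax": 0, "ay": 0, "az": 0.137, "dx": -0.053, "dy": 0.003, "dz": 0.0, "claw": 0}
    - {"ax": 0, "ay": 0, "az": 0.137, "dx": -0.053, "dy": 0.005, "dz": 0.0, "claw": 0}
    - {"ax": 0, "ay": 0, "az": 0.138, "dx": -0.052, "dy": 0.007, "dz": 0.0, "claw": 0}
    - {"ax": 0, "ay": 0, "az": 0.137, "dx": -0.052, "dy": 0.011, "dz": 0.0, "claw": 0}
    - {"ax": 0, "ay": 0, "az": 0.138, "dx": -0.051, "dy": 0.013, "dz": 0.0, "claw": 0}
    - {"ax": 0, "ay": 0, "az": 0.137, "dx": -0.05, "dy": 0.016, "dz": 0.0, "claw": 0}

```text
t: 3.05
position: [0.5297, 0.3174, 0.5907]
orientation: [-180.0, 0.0, 96.9]
wrist_force: [1.2, -0.0, -1.0]
gripper_width: 0.999
```

>>> move_arm:
  rows:
    - {"ax": 0, "ay": 0, "az": 0.137, "dx": -0.05, "dy": 0.018, "dz": 0.0, "claw": 0}
    - {"ax": 0, "ay": 0, "az": 0.138, "dx": -0.048, "dy": 0.021, "dz": 0.0, "claw": 0}
    - {"ax": 0, "ay": 0, "az": 0.137, "dx": -0.047, "dy": 0.023, "dz": 0.0, "claw": 0}
    - {"ax": 0, "ay": 0, "az": 0.137, "dx": -0.046, "dy": 0.025, "dz": 0.0, "claw": 0}
    - {"ax": 0, "ay": 0, "az": 0.138, "dx": -0.044, "dy": 0.028, "dz": 0.0, "claw": 0}
    - {"ax": 0, "ay": 0, "az": 0.137, "dx": -0.042, "dy": 0.03, "dz": 0.0, "claw": 0}
    - {"ax": 0, "ay": 0, "az": 0.137, "dx": -0.041, "dy": 0.032, "dz": 0.0, "claw": 0}
    - {"ax": 0, "ay": 0, "az": 0.138, "dx": -0.039, "dy": 0.034, "dz": 0.0, "claw": 0}

```text
t: 4.05
position: [0.6021, -0.0861, 0.5907]
orientation: [-180.0, 0.0, 33.9]
wrist_force: [0.3, 0.3, -0.0]
gripper_width: 1.002
```

>>> move_arm:
  rows:
    - {"ax": 0, "ay": 0, "az": 0.137, "dx": -0.037, "dy": 0.037, "dz": 0.0, "claw": 0}
    - {"ax": 0, "ay": 0, "az": 0.137, "dx": -0.035, "dy": 0.037, "dz": 0.0, "claw": 0}
    - {"ax": 0, "ay": 0, "az": 0.138, "dx": -0.034, "dy": 0.04, "dz": 0.0, "claw": 0}
    - {"ax": 0, "ay": 0, "az": 0.137, "dx": -0.03, "dy": 0.041, "dz": 0.0, "claw": 0}

```text
t: 4.55
position: [0.5352, -0.2806, 0.5907]
orientation: [-180.0, 0.0, 2.5]
wrist_force: [-0.3, 0.0, -0.7]
gripper_width: 1.003
```

```bash
python3 - <<'E'
from h import *
s=sense();print(s['t'],s['qpos'].round(2),s['position'].round(4),s['orientation'].round(2),s['wrist_force'].round(1))
p=snapshot('wrist');save(p,'w1');C=cloud(p);print(p['K'][0,0],np.round(p['extrinsics'],3))
for t in ['lever','stop_plate','nest','eye','balance']:
    for r in trace(p,t)[:2]:
        m=r['pixels']&(p['range_z']>0);q=C[m];print(t,r['score'],r['location'],m.sum(),np.median(q,0).round(4))
E
```

```text
4.55 [-27.81  11.55  62.12  -0.   106.36  59.72] [ 0.5352 -0.2806  0.5907] [-1.7999e+02  3.0000e-02  2.4700e+00] [-0.3  0.  -0.7]
343.56283415180195 [[ 0.043 -0.959 -0.281  0.606]
 [-0.999 -0.041 -0.012 -0.277]
 [ 0.     0.281 -0.96   0.733]
 [ 0.     0.     0.     1.   ]]
lever 0.84 [274.3, 141.0] 716 [ 0.5478 -0.2815  0.06  ]
stop_plate 0.62 [283.5, 146.4] 3933 [ 0.5319 -0.2994  0.0347]
nest 0.64 [226.7, 155.3] 3155 [ 0.4962 -0.1758  0.0119]
eye 0.73 [276.1, 144.0] 819 [ 0.5431 -0.2816  0.0595]
balance 0.56 [278.1, 139.5] 727 [ 0.5448 -0.2818  0.06  ]
```

View pics/w1.png

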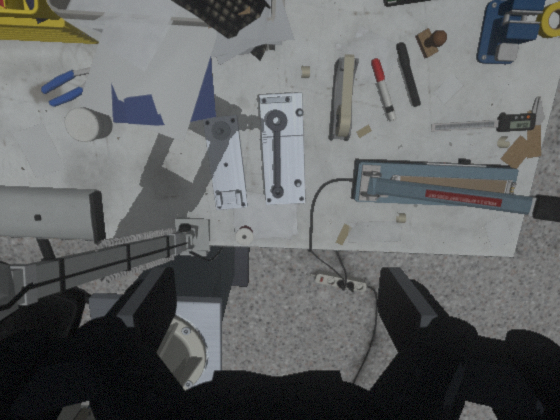

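>>> move_arm:
  rows:
    - {"ax": 0, "ay": 0, "az": 0, "dx": 0, "dy": 0, "dz": 0.06, "claw": 0}
    - {"ax": 0, "ay": 0, "az": 0, "dx": 0, "dy": 0, "dz": 0.06, "claw": 0}
    - {"ax": 0, "ay": 0, "az": 0, "dx": 0, "dy": 0, "dz": 0.06, "claw": 0}
    - {"ax": 0, "ay": 0, "az": 0, "dx": 0, "dy": 0, "dz": 0.06, "claw": 0}
    - {"ax": 0, "ay": 0, "az": 0, "dx": 0, "dy": 0, "dz": 0.06, "claw": 0}
    - {"ax": 0, "ay": 0, "az": 0, "dx": 0, "dy": 0, "dz": 0.06, "claw": 0}
    - {"ax": 0, "ay": 0, "az": 0, "dx": 0, "dy": 0, "dz": 0, "claw": 0}

```text
t: 5.72
position: [0.5339, -0.2764, 0.2272]
orientation: [-179.7, 0.4, 2.9]
wrist_force: [-0.1, 0.0, 0.4]
gripper_width: 0.999
```

```bash
cat > meas.py <<'E'
from h import *
from scipy.optimize import least_squares
import sys
def circ(q):
    f=lambda t: np.hypot(q[:,0]-t[0],q[:,1]-t[1])
    return q
def meas(n,tag):
    p=snapshot(n);save(p,tag);C=cloud(p);v=p['range_z']>0;X,Y,Z=C[...,0],C[...,1],C[...,2]
    L=trace(p,'lever')
    out={}
    if L:
        m=cv2.dilate(L[0]['pixels'].astype(np.uint8),np.ones((5,5)))>0
        m&=v
        q=C[m&(Z>.0645)&(Z<.072)];b=np.median(q[:,:2],0);q=q[np.hypot(*(q[:,:2]-b).T)<.024]
        (c,r)=cv2.minEnclosingCircle((q[:,:2]*1000).astype(np.float32))
        e=C[m&(Z>.057)&(Z<.064)];e=e[np.hypot(*(e[:,:2]-b).T)>.12]
        (c2,r2)=cv2.minEnclosingCircle((e[:,:2]*1000).astype(np.float32))
        c,c2=np.array(c),np.array(c2);d=c2-c
        a=C[m&(Z>.054)&(Z<.062)][:,:2]*1000;t=(a-c)@d/np.hypot(*d);a=a[(t>30)&(t<115)]
        vx,vy,x0,y0=cv2.fitLine(a.astype(np.float32),cv2.DIST_L1,0,.01,.01).ravel()
        w=(a-[x0,y0])@[-vy,vx]
        print(tag,'boss',len(q),c.round(1),'r',round(r,1),'mean',(q.mean(0)*1000).round(1),'eye',len(e),c2.round(1),'r',round(r2,1),'dist',np.hypot(*d).round(1),'yaw',np.degrees(np.arctan2(-d[1],-d[0])).round(2),'armline yaw',np.degrees(np.arctan(vy/vx)).round(2),'at x=540 y',round(y0+(540-x0)*vy/vx,1),'w',np.percentile(w,[2,98]).round(1))
    # plate top
    R=v&(abs(Z-.035)<.003)&(X>.38)&(X<.66)&(Y>-.36)&(Y<-.22)
    k,lab,st,_=cv2.connectedComponentsWithStats(cv2.morphologyEx(R.astype(np.uint8),cv2.MORPH_OPEN,np.ones((3,3))))
    i=1+st[1:,4].argmax();q=C[lab==i]
    print(' plate',len(q),cv2.minAreaRect((q[:,:2]*1000).astype(np.float32)))
    for nm,x,y in [('bosspin',.600,-.3235),('eyepin',.4605,-.3265)]:
        q=C[v&(Z>.0515)&(Z<.058)&(np.hypot(X-x,Y-y)<.02)&(np.hypot(X-.58,Y+.28)>.024)]
        if len(q): print(' ',nm,len(q),(q.mean(0)*1000).round(1))
    q=C[v&(Z>.046)&(Z<.056)&(np.hypot(X-.56,Y+.166)<.02)]
    if len(q): print('  post',len(q),(q.mean(0)*1000).round(1))
    q=C[v&(Z>.037)&(Z<.047)&(np.hypot(X-.421,Y+.184)<.045)]
    if len(q): print('  fork',len(q),cv2.minAreaRect((q[:,:2]*1000).astype(np.float32)))
    return p,C
if __name__=='__main__':
    s=sense();print(s['t'],s['position'].round(4),s['orientation'].round(2),s['wrist_force'].round(1),round(s['gripper_width'],3))
    for a in sys.argv[2:]: meas(a,a+sys.argv[1])
E
python3 meas.py 2 wrist top side
```

```text
5.725 [ 0.5339 -0.2764  0.2272] [-179.73    0.43    2.87] [-0.1  0.   0.4] 0.999
wrist2 boss 1420 [ 584.6 -278.2] r 19.8 mean [ 585.1 -278.1   66.7] eye 455 [ 449.8 -285.2] r 16.2 dist 135.0 yaw 2.95 armline yaw 3.16 at x=540 y -280.3 w [-5.8  5.6]
 plate 13435 ((524.994140625, -293.5697937011719), (222.22669982910156, 84.11808776855469), 5.432499408721924)
  bosspin 99 [ 602.  -321.    54.1]
  eyepin 71 [ 463.  -326.3   53.9]
  post 139 [ 559.8 -166.4   50.3]
  fork 223 ((423.7583312988281, -205.2302703857422), (26.48519515991211, 10.189724922180176), 7.750754356384277)
 plate 58 ((559.173095703125, -254.27479553222656), (11.573881149291992, 26.025665283203125), 87.74637603759766)
  post 23 [ 559.4 -165.6   50.5]
  fork 55 ((420.3330078125, -180.4861602783203), (24.460477828979492, 43.968292236328125), 8.726509094238281)
side2 boss 338 [ 583.9 -277.6] r 20.5 mean [ 585.  -278.1   67.2] eye 129 [ 448.8 -285.7] r 16.2 dist 135.3 yaw 3.41 armline yaw 2.69 at x=540 y -281.2 w [-5.2  6.3]
 plate 2838 ((524.452880859375, -293.72283935546875), (224.0372314453125, 83.55171203613281), 5.705536842346191)
  bosspin 27 [ 602.3 -321.3   54.3]
  eyepin 19 [ 462.1 -326.3   54.1]
  post 32 [ 560.1 -166.1   51.3]
  fork 131 ((421.2652893066406, -183.23904418945312), (28.301868438720703, 54.230892181396484), 6.535206317901611)
```

View pics/wrist2.png

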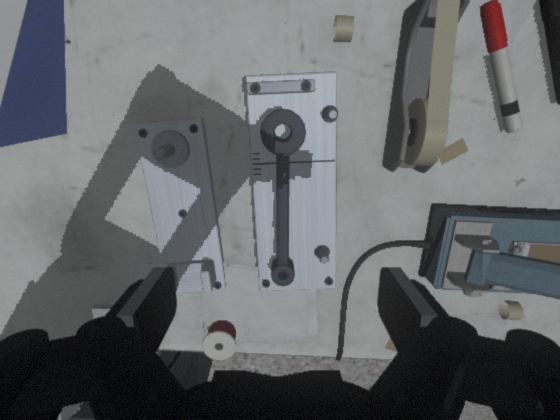

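View pics/side2.png

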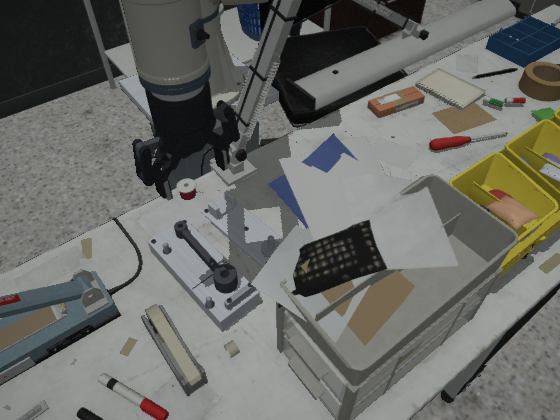

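```bash
python3 - <<'E'
from h import *
s=sense()
for k in s: print(k,np.round(s[k],3))
a=cv2.imread('pics/side2.png');cv2.imwrite('pics/side2c.png',cv2.resize(a[0:230,80:340],None,fx=2.6,fy=2.6))
E
```

```text
t 6.025
qpos [-2.7621e+01  1.8249e+01  9.6052e+01  2.0000e-03  6.5451e+01  5.9615e+01]
joint_velocities [-0.343  0.227  0.798 -0.077 -0.252  0.028]
effort [ 1.4800e-01 -5.7353e+01 -3.3952e+01  8.0000e-03 -0.0000e+00 -1.0000e-03]
position [ 0.537 -0.28   0.234]
orientation [179.876  -0.215   2.764]
wrist_force [ 0.784  0.557 -0.861]
torque [-0.055  0.027  0.014]
gripper_width 0.999
```

View pics/side2c.png

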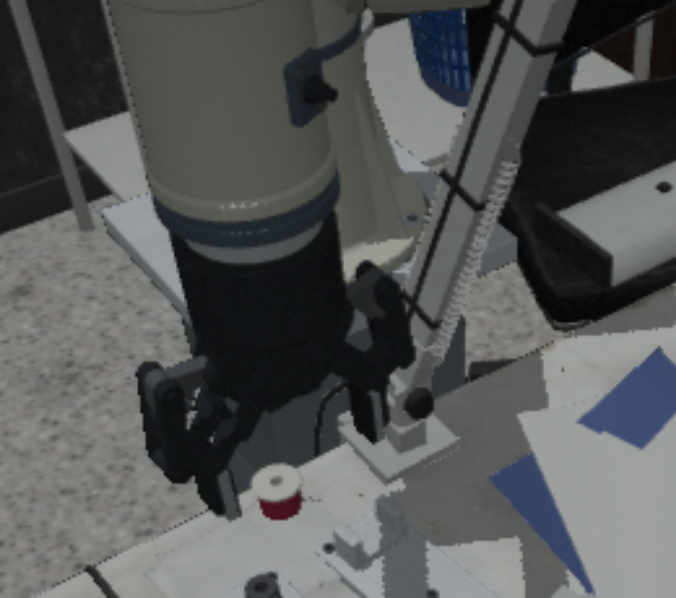

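View pics/top2.png

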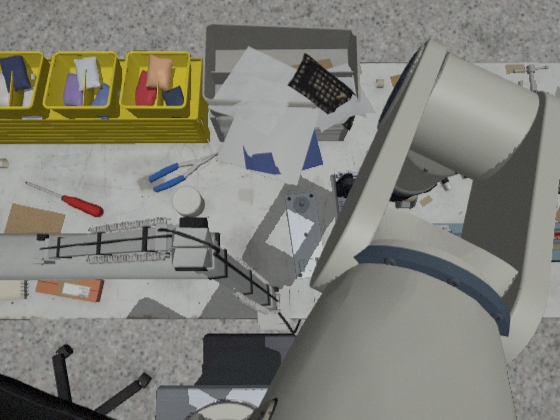

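```bash
python3 - <<'E'
from h import *
s=sense();a=np.radians(s['qpos'][0]);c,sn=np.cos(a),np.sin(a);print(s['position'],s['qpos'])
for n in ['top','side']:
    p=snapshot(n);C=cloud(p)[p['range_z']>0]
    r=C[:,0]*c+C[:,1]*sn;l=-C[:,0]*sn+C[:,1]*c;z=C[:,2]
    print(n)
    for z0 in np.arange(.2,.85,.05):
        o=[]
        for r0 in np.arange(.2,.75,.05):
            m=(z>z0)&(z<z0+.05)&(r>r0)&(r<r0+.05)&(abs(l)<.18)
            o.append('%5.2f,%4.2f'%(l[m].min(),l[m].max()) if m.sum()>3 else '    .     ')
        print('z%.2f'%z0,' '.join(o))
E
```

```text
[ 0.5374738  -0.2795287   0.23409276] [-2.76207324e+01  1.82494297e+01  9.60515990e+01  1.72112088e-03
  6.54508930e+01  5.96150879e+01]
top
z0.20     .          .       0.09,0.12  0.09,0.14     .          .          .       0.12,0.18  0.11,0.18  0.12,0.18  0.08,0.18
z0.25     .          .       0.11,0.14  0.11,0.16     .          .          .       0.04,0.07     .          .          .     
z0.30     .          .          .       0.12,0.16     .          .          .       0.05,0.07 -0.07,-0.06     .          .     
z0.35     .          .          .       0.14,0.17  0.17,0.17     .          .      -0.03,0.07     .          .          .     
z0.40     .          .          .       0.15,0.18  0.17,0.18     .          .      -0.04,0.01     .          .          .     
z0.45     .          .          .       0.16,0.18  0.17,0.18     .          .      -0.03,0.02     .          .          .     
z0.50     .          .          .          .          .          .          .      -0.04,0.06     .          .          .     
z0.55     .          .          .          .          .      -0.04,0.
[... 1646 characters left out ...]
         .          .          .          .          .          .     
z0.60     .          .          .          .          .          .          .          .          .          .          .     
z0.65     .          .          .          .          .          .          .          .          .          .          .     
z0.70     .          .          .          .          .          .          .          .          .          .          .     
z0.75     .          .          .          .          .          .          .          .          .          .          .     
z0.80     .          .          .          .          .          .          .          .          .          .          .
```

>>> move_arm:
  rows:
    - {"ax": 0, "ay": 0, "az": -0.003, "dx": 0, "dy": 0.001, "dz": 0.04, "claw": 0}
    - {"ax": 0, "ay": 0, "az": 0, "dx": 0, "dy": 0, "dz": 0.05, "claw": 0}
    - {"ax": 0, "ay": 0, "az": 0, "dx": 0, "dy": 0, "dz": 0.04, "claw": 0}
    - {"ax": 0, "ay": 0, "az": 0, "dx": 0, "dy": 0, "dz": 0.02, "claw": 0}
    - {"ax": 0, "ay": 0, "az": 0, "dx": 0, "dy": 0, "dz": 0.01, "claw": 0}
    - {"ax": 0, "ay": 0, "az": 0, "dx": 0, "dy": 0, "dz": 0, "claw": 0}
    - {"ax": 0, "ay": 0, "az": 0, "dx": 0, "dy": 0, "dz": 0, "claw": 0}

```text
t: 7.0
position: [0.5368, -0.2805, 0.0725]
orientation: [179.9, -0.1, 2.9]
wrist_force: [-0.9, -0.6, 0.4]
gripper_width: 1.002
```

```bash
python3 - <<'E'
from h import *
for i in range(3):
    s=sense();print(s['t'],s['position'].round(4),s['orientation'].round(2),s['wrist_force'].round(1))
    p=snapshot('wrist')
save(p,'w3')
E
```

```text
7.0 [ 0.5368 -0.2805  0.0725] [ 1.7995e+02 -9.0000e-02  2.9100e+00] [-0.9 -0.6  0.4]
7.05 [ 0.5368 -0.2804  0.0725] [ 1.7994e+02 -1.0000e-01  2.9100e+00] [1.  0.3 0. ]
7.1 [ 0.5368 -0.2804  0.0725] [ 1.7994e+02 -9.0000e-02  2.9100e+00] [ 0.1 -0.4 -0.2]
```

View pics/w3.png

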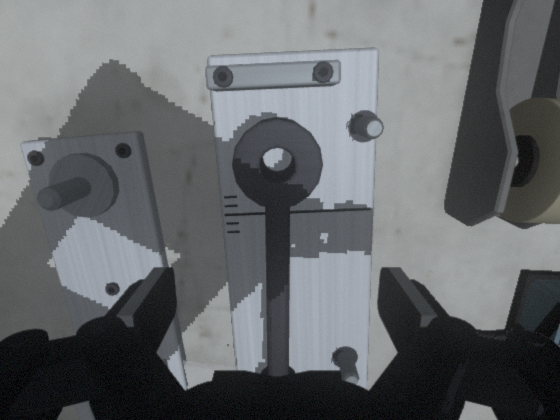

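>>> move_arm:
  rows:
    - {"ax": 0, "ay": 0, "az": 0, "dx": 0, "dy": 0, "dz": 0.02, "claw": 0}
    - {"ax": 0, "ay": 0, "az": 0, "dx": 0, "dy": 0, "dz": 0.01, "claw": 0}
    - {"ax": 0, "ay": 0, "az": 0, "dx": 0, "dy": 0, "dz": 0.004, "claw": 0}
    - {"ax": 0, "ay": 0, "az": 0, "dx": 0, "dy": 0, "dz": 0, "claw": 0}
    - {"ax": 0, "ay": 0, "az": 0, "dx": 0, "dy": 0, "dz": 0, "claw": 120}
    - {"ax": 0, "ay": 0, "az": 0, "dx": 0, "dy": 0, "dz": 0, "claw": 180}
    - {"ax": 0, "ay": 0, "az": 0, "dx": 0, "dy": 0, "dz": 0, "claw": 200}
    - {"ax": 0, "ay": 0, "az": 0, "dx": 0, "dy": 0, "dz": 0, "claw": 200}

```text
t: 8.15
position: [0.5361, -0.2801, 0.0374]
orientation: [180.0, -0.0, 2.9]
wrist_force: [-0.8, 0.0, 0.3]
gripper_width: 0.218
```

>>> move_arm:
  rows:
    - {"ax": 0, "ay": 0, "az": 0, "dx": 0, "dy": 0, "dz": 0, "claw": 255}
    - {"ax": 0, "ay": 0, "az": 0, "dx": 0, "dy": 0, "dz": 0, "claw": 255}
    - {"ax": 0, "ay": 0, "az": 0, "dx": 0, "dy": 0, "dz": 0, "claw": 255}

```text
t: 8.52
position: [0.5363, -0.2802, 0.0376]
orientation: [180.0, -0.0, 2.9]
wrist_force: [-1.3, -0.0, 4.8]
gripper_width: 0.127
```

```bash
python3 meas.py 4 wrist side
```

```text
8.525 [ 0.5363 -0.2802  0.0376] [ 1.7998e+02 -2.0000e-02  2.9100e+00] [-1.3 -0.   4.8] 0.127
wrist4 boss 8934 [ 584.5 -277.6] r 19.9 mean [ 585.4 -277.5   66.7] eye 0 [0. 0.] r 0.0 dist 647.0 yaw -25.41 armline yaw 4.05 at x=540 y -279.4 w [-5.7  5.6]
 plate 30323 ((574.0890502929688, -288.87091064453125), (123.01283264160156, 84.31216430664062), 5.429453372955322)
  bosspin 590 [ 601.7 -320.6   54.1]
  post 310 [ 559.3 -170.    48.6]
side4 boss 336 [ 584.4 -277.1] r 20.7 mean [ 585.6 -277.6   67.1] eye 27 [ 443.3 -291.3] r 9.3 dist 141.8 yaw 5.73 armline yaw -15.71 at x=540 y -277.4 w [-7.5  9.2]
 plate 2141 ((524.8853759765625, -294.8746032714844), (224.963134765625, 82.46640014648438), 6.0881547927856445)
  bosspin 26 [ 602.3 -321.    54.7]
  eyepin 19 [ 462.4 -326.8   54.7]
  post 34 [ 559.8 -165.8   50.3]
  fork 63 ((418.052490234375, -163.13485717773438), (27.282899856567383, 10.96121883392334), 8.81738567352295)
```

View pics/wrist4.png

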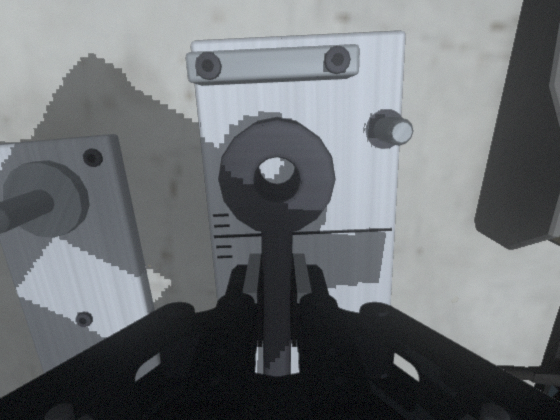

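>>> move_arm:
  rows:
    - {"ax": 0, "ay": 0, "az": -0.011, "dx": 0.003, "dy": 0, "dz": 0, "claw": 255}
    - {"ax": 0, "ay": 0, "az": -0.011, "dx": 0.003, "dy": 0, "dz": 0, "claw": 255}
    - {"ax": 0, "ay": 0, "az": -0.011, "dx": 0.003, "dy": 0, "dz": 0, "claw": 255}
    - {"ax": 0, "ay": 0, "az": -0.011, "dx": 0.003, "dy": 0, "dz": 0, "claw": 255}
    - {"ax": 0, "ay": 0, "az": 0, "dx": 0, "dy": 0, "dz": 0, "claw": 255}

```text
t: 9.35
position: [0.5462, -0.2792, 0.0376]
orientation: [-179.9, 0.2, 5.4]
wrist_force: [-9.7, -1.1, 12.5]
gripper_width: 0.123
```

```bash
python3 meas.py 5 wrist side
```

```text
9.35 [ 0.5462 -0.2792  0.0376] [-179.94    0.19    5.45] [-9.7 -1.1 12.5] 0.123
wrist5 boss 8957 [ 594.2 -274.4] r 19.9 mean [ 595.2 -274.4   66.7] eye 0 [0. 0.] r 0.0 dist 654.5 yaw -24.79 armline yaw 7.12 at x=540 y -279.3 w [-5.7  5.6]
 plate 24891 ((579.7857055664062, -288.3608093261719), (111.18512725830078, 84.31169891357422), 5.34722375869751)
  bosspin 551 [ 601.9 -320.5   54.1]
  post 480 [ 559.8 -169.1   49.3]
side5 boss 340 [ 594.3 -274.7] r 20.2 mean [ 594.7 -274.6   67.2] eye 54 [ 453.3 -289.2] r 11.3 dist 141.7 yaw 5.89 armline yaw -13.65 at x=540 y -273.7 w [-7.1  8.6]
 plate 2215 ((524.688232421875, -295.4468994140625), (224.1487579345703, 82.62068176269531), 6.432287216186523)
  bosspin 27 [ 602.1 -321.1   54.3]
  eyepin 24 [ 463.  -326.6   54.4]
  post 34 [ 559.9 -166.    50.6]
  fork 39 ((421.79229736328125, -163.0454864501953), (17.52779197692871, 10.502814292907715), 8.673110961914062)
```

View pics/wrist5.png

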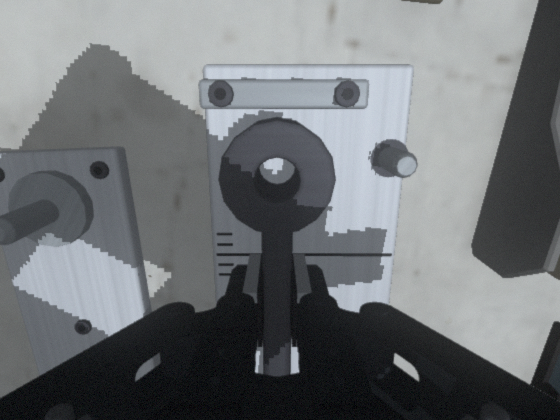

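>>> move_arm:
  rows:
    - {"ax": 0, "ay": 0, "az": 0, "dx": 0.001, "dy": 0, "dz": -0.001, "claw": 255}
    - {"ax": 0, "ay": 0, "az": 0, "dx": 0.001, "dy": 0, "dz": 0, "claw": 255}
    - {"ax": 0, "ay": 0, "az": 0, "dx": 0.001, "dy": 0, "dz": 0, "claw": 255}
    - {"ax": 0, "ay": 0, "az": 0, "dx": 0.001, "dy": 0, "dz": 0, "claw": 255}
    - {"ax": 0, "ay": 0, "az": 0, "dx": 0.001, "dy": 0, "dz": 0, "claw": 255}

```text
t: 10.18
position: [0.5494, -0.2787, 0.0376]
orientation: [-179.9, 0.4, 5.5]
wrist_force: [-18.6, -5.5, 9.3]
gripper_width: 0.124
```

```bash
python3 meas.py 6 wrist
```

```text
10.175 [ 0.5494 -0.2787  0.0376] [-179.9     0.4     5.47] [-18.6  -5.5   9.3] 0.124
wrist6 boss 8953 [ 597.5 -274. ] r 20.0 mean [ 598.4 -274.    66.7] eye 0 [0. 0.] r 0.0 dist 657.3 yaw -24.63 armline yaw 7.23 at x=540 y -279.2 w [-5.7  5.6]
 plate 18836 ((581.3974609375, -288.37701416015625), (107.62671661376953, 83.9493179321289), 5.452162265777588)
  bosspin 545 [ 602.  -320.5   54.1]
  post 537 [ 560.  -168.8   49.5]
```

View pics/wrist6.png

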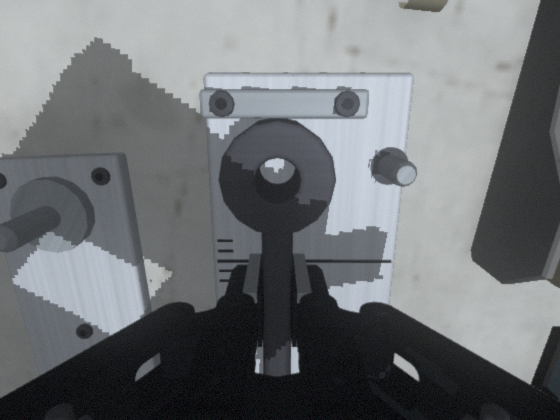

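>>> move_arm:
  rows:
    - {"ax": 0, "ay": 0, "az": 0, "dx": -0.001, "dy": 0.003, "dz": -0.0005, "claw": 255}
    - {"ax": 0, "ay": 0, "az": 0, "dx": 0, "dy": 0.004, "dz": 0, "claw": 255}
    - {"ax": 0, "ay": 0, "az": 0, "dx": 0, "dy": 0.004, "dz": 0, "claw": 255}
    - {"ax": 0, "ay": 0, "az": 0, "dx": 0, "dy": 0.004, "dz": 0, "claw": 255}
    - {"ax": 0, "ay": 0, "az": 0, "dx": 0, "dy": 0.003, "dz": 0, "claw": 255}
    - {"ax": 0, "ay": 0, "az": 0, "dx": 0, "dy": 0.002, "dz": 0, "claw": 255}

```text
t: 11.02
position: [0.5509, -0.296, 0.0377]
orientation: [-179.7, 0.4, 5.5]
wrist_force: [-8.9, 10.8, 5.9]
gripper_width: 0.123
```

```bash
python3 meas.py 7 wrist side
```

```text
11.025 [ 0.5509 -0.296   0.0377] [-179.69    0.36    5.47] [-8.9 10.8  5.9] 0.123
wrist7 boss 8974 [ 598.9 -290.8] r 19.9 mean [ 599.9 -290.7   66.7] eye 0 [0. 0.] r 0.0 dist 665.8 yaw -25.89 armline yaw 7.59 at x=540 y -296.8 w [-5.7  5.6]
 plate 12204 ((581.6367797851562, -288.3664245605469), (107.62500762939453, 84.40325164794922), 5.453972339630127)
  bosspin 533 [ 602.  -320.8   54.1]
side7 boss 352 [ 599.3 -290.9] r 20.3 mean [ 599.6 -290.9   67.3] eye 43 [ 460.1 -309.4] r 11.0 dist 140.4 yaw 7.57 armline yaw -13.34 at x=540 y -290.0 w [-7.5  7.7]
 plate 478 ((554.7398071289062, -315.88079833984375), (78.87564086914062, 33.41970443725586), 6.233445167541504)
  bosspin 39 [ 602.4 -317.3   54.5]
  eyepin 32 [ 463.2 -322.4   54.8]
  post 33 [ 559.9 -165.7   50.6]
  fork 63 ((417.5550842285156, -163.74591064453125), (26.027992248535156, 10.446181297302246), 9.3406343460083)
```

View pics/wrist7.png

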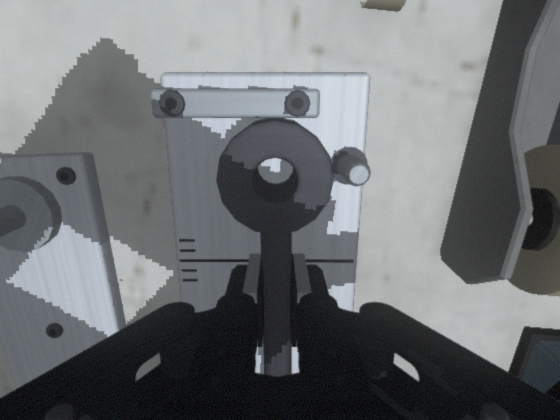

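>>> move_arm:
  rows:
    - {"ax": 0, "ay": 0, "az": 0, "dx": 0, "dy": 0.002, "dz": 0, "claw": 255}
    - {"ax": 0, "ay": 0, "az": 0, "dx": 0, "dy": 0.002, "dz": 0, "claw": 255}
    - {"ax": 0, "ay": 0, "az": 0, "dx": 0, "dy": 0.001, "dz": 0, "claw": 255}
    - {"ax": 0, "ay": 0, "az": 0, "dx": 0, "dy": 0.001, "dz": 0, "claw": 255}
    - {"ax": 0, "ay": 0, "az": 0, "dx": 0, "dy": 0.001, "dz": 0, "claw": 255}

```text
t: 11.85
position: [0.5513, -0.301, 0.0377]
orientation: [-179.5, 0.4, 5.4]
wrist_force: [-8.3, 21.5, 10.3]
gripper_width: 0.13
```

```bash
python3 meas.py 8 wrist side; python3 -c "
import cv2
a=cv2.imread('pics/side8.png');cv2.imwrite('pics/side8c.png',cv2.resize(a[180:340,120:290],None,fx=3.6,fy=3.6))"
```

```text
11.85 [ 0.5513 -0.301   0.0377] [-179.51    0.39    5.42] [-8.3 21.5 10.3] 0.13
wrist8 boss 8963 [ 599.5 -296. ] r 19.8 mean [ 600.5 -296.    66.7] eye 0 [0. 0.] r 0.0 dist 668.6 yaw -26.28 armline yaw 7.41 at x=540 y -301.9 w [-5.7  5.7]
 plate 13477 ((570.6839599609375, -269.2606201171875), (90.52262878417969, 44.45724868774414), 5.698972225189209)
  bosspin 503 [ 602.1 -321.2   54.2]
side8 boss 351 [ 598.6 -296.2] r 20.8 mean [ 600.1 -295.9   67.2] eye 32 [ 460.6 -315.7] r 8.7 dist 139.4 yaw 8.02 armline yaw -16.53 at x=540 y -293.4 w [-6.5  7.9]
 plate 554 ((567.0658569335938, -265.9356994628906), (80.88605499267578, 37.14812088012695), 5.399867534637451)
  bosspin 45 [ 604.  -317.7   54.7]
  eyepin 28 [ 463.  -324.    54.5]
  post 32 [ 559.9 -165.6   50.6]
  fork 73 ((419.6045837402344, -182.6546173095703), (27.539236068725586, 49.33090591430664), 8.103143692016602)
```

View pics/wrist8.png

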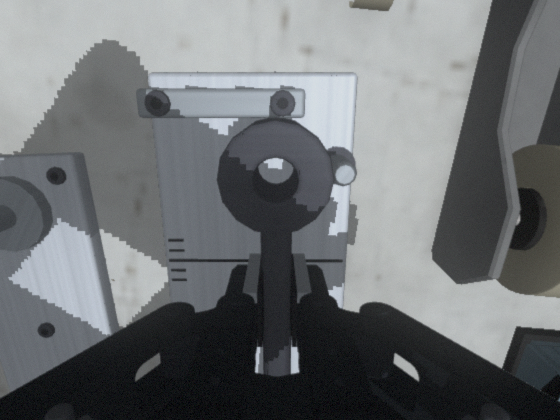

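View pics/side8c.png

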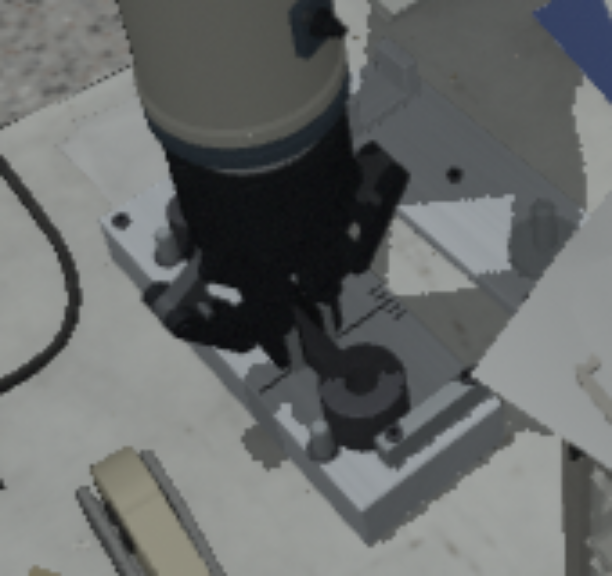

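>>> move_arm:
  rows:
    - {"ax": 0, "ay": 0, "az": 0, "dx": 0, "dy": 0.001, "dz": 0, "claw": 255}
    - {"ax": 0, "ay": 0, "az": 0, "dx": 0, "dy": 0.001, "dz": 0, "claw": 255}
    - {"ax": 0, "ay": 0, "az": 0, "dx": 0, "dy": 0, "dz": 0, "claw": 255}

```text
t: 12.42
position: [0.5514, -0.3015, 0.0377]
orientation: [-179.4, 0.4, 5.4]
wrist_force: [-7.7, 26.1, 13.6]
gripper_width: 0.125
```

>>> move_arm:
  rows:
    - {"ax": 0, "ay": 0, "az": 0, "dx": 0, "dy": -0.002, "dz": 0, "claw": 200}
    - {"ax": 0, "ay": 0, "az": 0, "dx": 0, "dy": 0, "dz": 0, "claw": 100}
    - {"ax": 0, "ay": 0, "az": 0, "dx": 0, "dy": 0, "dz": 0, "claw": 0}
    - {"ax": 0, "ay": 0, "az": 0, "dx": 0, "dy": 0, "dz": 0, "claw": 0}
    - {"ax": 0, "ay": 0, "az": 0, "dx": 0, "dy": 0, "dz": -0.03, "claw": 0}
    - {"ax": 0, "ay": 0, "az": 0, "dx": 0, "dy": 0, "dz": -0.06, "claw": 0}
    - {"ax": 0, "ay": 0, "az": 0, "dx": 0, "dy": 0, "dz": -0.04, "claw": 0}
    - {"ax": 0, "ay": 0, "az": 0, "dx": 0, "dy": 0, "dz": 0, "claw": 0}

```text
t: 13.42
position: [0.5567, -0.3071, 0.1728]
orientation: [179.8, -0.3, 5.4]
wrist_force: [0.5, -0.2, 0.0]
gripper_width: 0.999
```

```bash
python3 meas.py 9 wrist side
```

```text
13.425 [ 0.5567 -0.3071  0.1728] [179.77  -0.33   5.41] [ 0.5 -0.2  0. ] 0.999
wrist9 boss 2015 [ 599.6 -296.4] r 19.9 mean [ 600.1 -296.5   66.7] eye 618 [ 465.2 -309.4] r 16.5 dist 135.1 yaw 5.5 armline yaw 5.03 at x=540 y -302.4 w [-5.7  5.7]
 plate 15304 ((516.070556640625, -294.343994140625), (203.94796752929688, 84.05663299560547), 5.402289390563965)
  bosspin 129 [ 602.1 -321.1   54.1]
  eyepin 171 [ 463.1 -320.4   54.4]
  post 202 [ 559.9 -166.8   50.2]
side9 boss 348 [ 598.9 -296.7] r 20.7 mean [ 600.  -296.7   67.2] eye 120 [ 464.6 -308.2] r 16.5 dist 134.8 yaw 4.86 armline yaw 5.39 at x=540 y -302.6 w [-5.   6.3]
 plate 1607 ((509.684326171875, -271.074462890625), (196.17347717285156, 43.264644622802734), 7.847222328186035)
  bosspin 43 [ 603.8 -318.    54.6]
  eyepin 25 [ 463.6 -317.5   54.5]
  post 34 [ 560.2 -166.    50.7]
  fork 66 ((421.3346252441406, -183.58200073242188), (26.940719604492188, 50.8582763671875), 11.916261672973633)
```

View pics/wrist9.png

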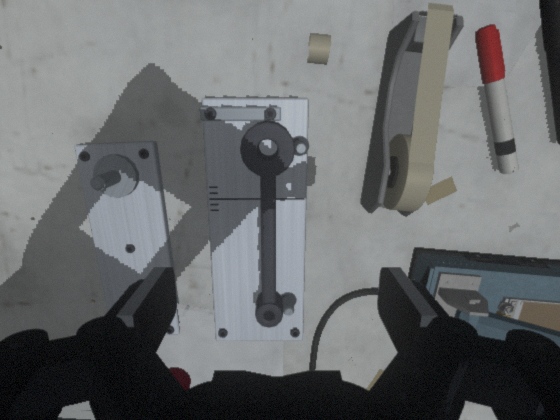

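>>> move_arm:
  rows:
    - {"ax": 0, "ay": 0, "az": 0, "dx": 0, "dy": 0, "dz": 0.04, "claw": 0}
    - {"ax": 0, "ay": 0, "az": 0, "dx": 0, "dy": 0, "dz": 0.03, "claw": 0}
    - {"ax": 0, "ay": 0, "az": 0, "dx": 0, "dy": 0, "dz": 0.02, "claw": 0}
    - {"ax": 0, "ay": 0, "az": 0, "dx": 0, "dy": 0, "dz": 0, "claw": 0}
    - {"ax": 0, "ay": 0, "az": 0, "dx": 0, "dy": 0, "dz": 0, "claw": 0}
    - {"ax": 0, "ay": 0, "az": 0, "dx": 0, "dy": 0, "dz": 0, "claw": 0}

```text
t: 14.38
position: [0.5553, -0.3061, 0.08]
orientation: [179.9, -0.1, 5.4]
wrist_force: [-0.3, -0.5, -0.6]
gripper_width: 0.998
```

>>> move_arm:
  rows:
    - {"ax": 0, "ay": 0, "az": 0, "dx": -0.0035, "dy": -0.0055, "dz": 0, "claw": 0}
    - {"ax": 0, "ay": 0, "az": 0, "dx": 0, "dy": 0, "dz": 0.02, "claw": 0}
    - {"ax": 0, "ay": 0, "az": 0, "dx": 0, "dy": 0, "dz": 0.015, "claw": 0}
    - {"ax": 0, "ay": 0, "az": 0, "dx": 0, "dy": 0, "dz": 0.006, "claw": 0}
    - {"ax": 0, "ay": 0, "az": 0, "dx": 0, "dy": 0, "dz": 0, "claw": 0}
    - {"ax": 0, "ay": 0, "az": 0, "dx": 0, "dy": 0, "dz": 0, "claw": 100}
    - {"ax": 0, "ay": 0, "az": 0, "dx": 0, "dy": 0, "dz": 0, "claw": 180}

```text
t: 15.25
position: [0.5509, -0.3008, 0.0382]
orientation: [180.0, -0.0, 5.4]
wrist_force: [-0.6, -0.1, -0.6]
gripper_width: 0.609
```

>>> move_arm:
  rows:
    - {"ax": 0, "ay": 0, "az": 0, "dx": 0, "dy": 0, "dz": 0, "claw": 200}
    - {"ax": 0, "ay": 0, "az": 0, "dx": 0, "dy": 0, "dz": 0, "claw": 210}
    - {"ax": 0, "ay": 0, "az": 0, "dx": 0, "dy": 0, "dz": 0, "claw": 255}
    - {"ax": 0, "ay": 0, "az": 0, "dx": 0, "dy": 0, "dz": 0, "claw": 255}
    - {"ax": 0, "ay": 0, "az": 0, "dx": 0, "dy": 0, "dz": 0, "claw": 255}

```text
t: 15.88
position: [0.5507, -0.3008, 0.0382]
orientation: [180.0, -0.0, 5.4]
wrist_force: [-1.9, 0.3, 6.1]
gripper_width: 0.126
```

```bash
python3 meas.py 10 wrist side
```

```text
15.875 [ 0.5507 -0.3008  0.0382] [ 1.7998e+02 -2.0000e-02  5.4300e+00] [-1.9  0.3  6.1] 0.126
wrist10 boss 8863 [ 599.3 -296.1] r 19.9 mean [ 600.3 -295.9   66.7] eye 0 [0. 0.] r 0.0 dist 668.5 yaw -26.29 armline yaw 7.13 at x=540 y -301.4 w [-5.7  5.6]
 plate 13777 ((570.4451904296875, -269.2984924316406), (91.33332061767578, 44.633968353271484), 5.627056121826172)
  bosspin 491 [ 602.1 -321.2   54.2]
side10 boss 351 [ 598.9 -295.5] r 20.1 mean [ 600.2 -295.9   67.1] eye 35 [ 457.9 -312.8] r 10.9 dist 142.1 yaw 7.02 armline yaw -13.88 at x=540 y -294.6 w [-7.9  8.1]
 plate 550 ((566.1146240234375, -265.8741760253906), (82.23457336425781, 37.023406982421875), 5.777714252471924)
  bosspin 45 [ 603.9 -317.7   54.7]
  eyepin 30 [ 462.8 -324.2   54.7]
  post 35 [ 560.  -166.1   50.4]
  fork 69 ((420.2657165527344, -182.63198852539062), (25.797693252563477, 48.1491813659668), 9.336368560791016)
```

View pics/wrist10.png

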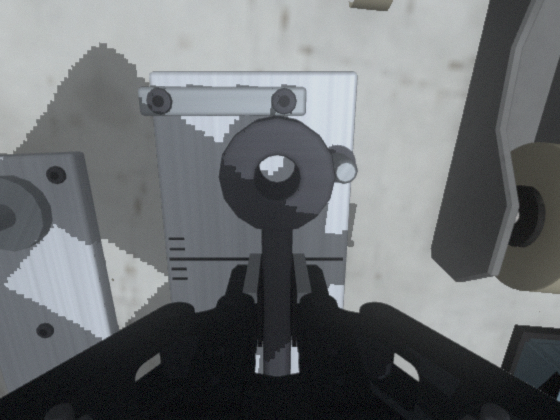

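>>> move_arm:
  rows:
    - {"ax": 0, "ay": 0, "az": 0, "dx": 0, "dy": 0, "dz": -0.004, "claw": 255}
    - {"ax": 0, "ay": 0, "az": 0, "dx": 0, "dy": 0, "dz": -0.008, "claw": 255}
    - {"ax": 0, "ay": 0, "az": 0, "dx": 0, "dy": 0, "dz": -0.01, "claw": 255}
    - {"ax": 0, "ay": 0, "az": 0, "dx": 0, "dy": 0, "dz": -0.01, "claw": 255}
    - {"ax": 0, "ay": 0, "az": 0, "dx": 0, "dy": 0, "dz": -0.01, "claw": 255}
    - {"ax": 0, "ay": 0, "az": 0, "dx": 0, "dy": 0, "dz": -0.006, "claw": 255}
    - {"ax": 0, "ay": 0, "az": 0, "dx": 0, "dy": 0, "dz": -0.002, "claw": 255}
    - {"ax": 0, "ay": 0, "az": 0, "dx": 0, "dy": 0, "dz": 0, "claw": 255}

```text
t: 17.08
position: [0.5505, -0.3006, 0.0878]
orientation: [-180.0, 0.0, 5.4]
wrist_force: [-0.1, -0.2, -3.2]
gripper_width: 0.124
```

```bash
cat > lev.py <<'E'
from h import *
import sys
tag=sys.argv[1]
s=sense();print(s['t'],s['position'].round(4),s['orientation'].round(2),s['wrist_force'].round(1),round(s['gripper_width'],3))
for n in ['side','wrist']:
    p=snapshot(n);save(p,n+tag);C=cloud(p);v=p['range_z']>0
    L=trace(p,'lever')
    if not L: print('no lever');continue
    m=L[0]['pixels']&v;q=C[m]; t=s['position']; yaw=np.radians(s['orientation'][2]); ux=np.array([np.cos(yaw),np.sin(yaw)]); uy=np.array([-ux[1],ux[0]])
    a=(q[:,:2]-t[:2])@ux;b=(q[:,:2]-t[:2])@uy
    zt=t[2]
    B=q[(a>.025)&(a<.075)&(abs(b)<.03)]; top=np.percentile(B[:,2],90)
    Bt=B[B[:,2]>top-.005]; c,r=cv2.minEnclosingCircle((Bt[:,:2]*1000).astype(np.float32))
    print(n,round(L[0]['score'],2),'boss top z',np.median(Bt[:,2]).round(4),len(Bt),np.round(c,1),round(r,1),'mean',Bt.mean(0).round(4))
    E=q[(a<-.07)&(a>-.12)&(abs(b)<.02)]
    if len(E)>5:
        et=np.percentile(E[:,2],90);Et=E[E[:,2]>et-.004];c,r=cv2.minEnclosingCircle((Et[:,:2]*1000).astype(np.float32))
        print('  eye top',et.round(4),len(Et),np.round(c,1),round(r,1),'mean',Et.mean(0).round(4))
    for nm,lo,hi in[('arm',.0,.025),]:
        A=q[(a>lo)&(a<hi)&(abs(b)<.01)]
        if len(A)>5: print('  arm',len(A),np.median(A,0).round(4))
    Z=C[...,2];X=C[...,0];Y=C[...,1]
    k=v&(Z>.046)&(Z<.056)&(np.hypot(X-.56,Y+.166)<.02)
    if k.sum(): print('  post',k.sum(),(C[k].mean(0)*1000).round(1))
E
python3 lev.py 11; python3 -c "
import cv2
a=cv2.imread('pics/side11.png');cv2.imwrite('pics/side11c.png',cv2.resize(a[150:330,120:310],None,fx=3.3,fy=3.3))"
```

```text
17.075 [ 0.5505 -0.3006  0.0878] [-180.      0.      5.43] [-0.1 -0.2 -3.2] 0.124
side 0.56 boss top z 0.1165 403 [ 599.5 -295.8] 20.2 mean [ 0.6002 -0.2961  0.1164]
  eye top 0.1119 30 [ 458.8 -315.4] 7.7 mean [ 0.4587 -0.3161  0.1108]
  arm 109 [ 0.5642 -0.3008  0.1086]
  post 32 [ 559.9 -166.    51.1]
wrist 0.89 boss top z 0.1158 8973 [ 599.  -295.7] 19.9 mean [ 0.6    -0.2956  0.1158]
  arm 1681 [ 0.5638 -0.2991  0.1077]
  post 424 [ 559.9 -167.2   50.1]
```

View pics/side11c.png

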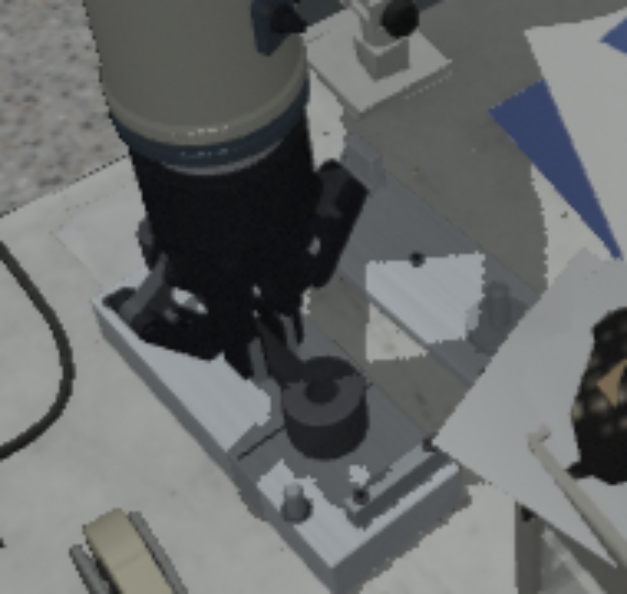

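>>> move_arm:
  rows:
    - {"ax": 0, "ay": 0, "az": 0, "dx": -0.003, "dy": -0.006, "dz": 0, "claw": 255}
    - {"ax": 0, "ay": 0, "az": 0, "dx": -0.004, "dy": -0.012, "dz": 0, "claw": 255}
    - {"ax": 0, "ay": 0, "az": 0, "dx": -0.004, "dy": -0.014, "dz": 0, "claw": 255}
    - {"ax": 0, "ay": 0, "az": 0, "dx": -0.004, "dy": -0.014, "dz": 0, "claw": 255}
    - {"ax": 0, "ay": 0, "az": 0, "dx": -0.004, "dy": -0.014, "dz": 0, "claw": 255}
    - {"ax": 0, "ay": 0, "az": 0, "dx": -0.003, "dy": -0.01, "dz": 0, "claw": 255}
    - {"ax": 0, "ay": 0, "az": 0, "dx": -0.002, "dy": -0.005, "dz": 0, "claw": 255}

```text
t: 18.15
position: [0.5194, -0.2275, 0.0879]
orientation: [180.0, -0.0, 5.5]
wrist_force: [-0.1, 0.4, -3.3]
gripper_width: 0.124
```

```bash
python3 - <<'E'
from h import *
s=sense();print(s['t'],s['position'],s['wrist_force'],s['qpos'].round(2),s['effort'].round(2))
a=np.radians(s['qpos'][0]);c,sn=np.cos(a),np.sin(a)
for n in ['top']:
    p=snapshot(n);save(p,n+'12');C=cloud(p)[p['range_z']>0]
    r=C[:,0]*c+C[:,1]*sn;l=-C[:,0]*sn+C[:,1]*c;z=C[:,2]
    for z0 in np.arange(.2,.7,.05):
        o=[]
        for r0 in np.arange(.2,.65,.05):
            m=(z>z0)&(z<z0+.05)&(r>r0)&(r<r0+.05)&(abs(l)<.2)
            o.append('%5.2f,%4.2f'%(l[m].min(),l[m].max()) if m.sum()>3 else '    .     ')
        print('z%.2f'%z0,' '.join(o))
p=snapshot('side');save(p,'side12')
E
```

```text
18.15 [ 0.51938351 -0.22746677  0.08788398] [-0.0746643   0.35310949 -3.25638885] [-23.8   25.24 107.29   0.    47.46  60.73] [-4.000e-02 -6.023e+01 -2.702e+01  5.000e-02  8.000e-02 -2.000e-02]
z0.20     .          .       0.07,0.20  0.07,0.20  0.10,0.20     .       0.02,0.03  0.09,0.20  0.07,0.20
z0.25     .          .       0.08,0.11  0.08,0.12  0.11,0.13     .      -0.03,0.04 -0.04,0.19     .     
z0.30     .          .          .       0.10,0.13  0.12,0.13     .      -0.03,0.04     .          .     
z0.35     .          .          .       0.11,0.15  0.13,0.15     .      -0.02,0.03     .          .     
z0.40     .          .          .       0.13,0.20  0.13,0.20     .      -0.04,0.07  0.04,0.07 -0.04,0.04
z0.45     .          .          .       0.14,0.20  0.13,0.20 -0.04,-0.04 -0.04,0.07 -0.06,0.07 -0.06,0.06
z0.50     .          .          .          .          .      -0.04,-0.04 -0.06,0.06 -0.06,0.06     .     
z0.55     .          .          .       0.06,0.06 -0.06,0.06 -0.06,0.06 -0.06,0.06     .          .     
z0.60     .          .          .       0.05,0.06 -0.05,0.06 -0.03,0.04     .          .          .     
z0.65     .          .          .      -0.06,0.07 -0.05,0.05     .          .          .          .
```

View pics/top12.png

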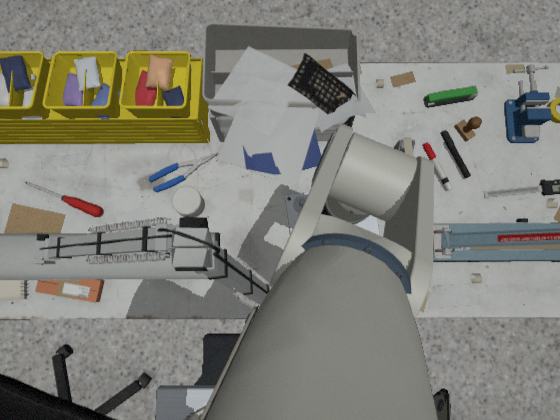

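View pics/side12.png

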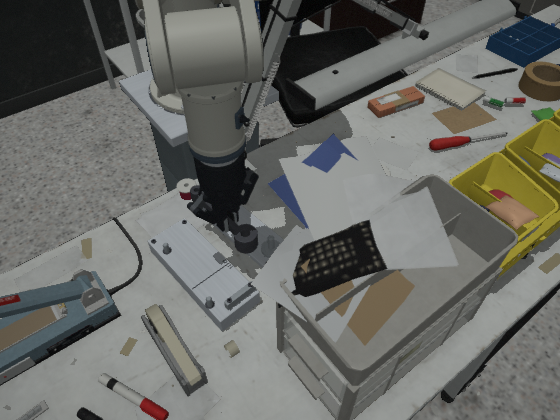

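>>> move_arm:
  rows:
    - {"ax": 0, "ay": 0, "az": 0, "dx": -0.001, "dy": -0.006, "dz": 0, "claw": 255}
    - {"ax": 0, "ay": 0, "az": 0, "dx": -0.001, "dy": -0.012, "dz": 0, "claw": 255}
    - {"ax": 0, "ay": 0, "az": 0, "dx": -0.001, "dy": -0.014, "dz": 0, "claw": 255}
    - {"ax": 0, "ay": 0, "az": 0, "dx": -0.001, "dy": -0.012, "dz": 0, "claw": 255}
    - {"ax": 0, "ay": 0, "az": 0, "dx": -0.001, "dy": -0.008, "dz": 0, "claw": 255}
    - {"ax": 0, "ay": 0, "az": -0.017, "dx": 0, "dy": -0.003, "dz": 0, "claw": 255}
    - {"ax": 0, "ay": 0, "az": -0.02, "dx": 0, "dy": 0, "dz": 0, "claw": 255}
    - {"ax": 0, "ay": 0, "az": 0, "dx": 0, "dy": 0, "dz": 0, "claw": 255}

```text
t: 19.25
position: [0.5096, -0.1742, 0.0878]
orientation: [180.0, -0.0, 7.6]
wrist_force: [-0.1, 0.6, -3.7]
gripper_width: 0.128
```

```bash
python3 lev.py 13; python3 -c "
import cv2
a=cv2.imread('pics/side13.png');cv2.imwrite('pics/side13c.png',cv2.resize(a[120:300,150:340],None,fx=3.3,fy=3.3))"
```

```text
19.25 [ 0.5096 -0.1742  0.0878] [ 1.7999e+02 -2.0000e-02  7.5700e+00] [-0.1  0.6 -3.7] 0.128
side 0.69 boss top z 0.1169 302 [ 558.  -168.3] 20.5 mean [ 0.5594 -0.1685  0.1168]
  eye top 0.1119 95 [ 424. -185.] 15.2 mean [ 0.4223 -0.1864  0.1106]
  arm 78 [ 0.5261 -0.175   0.108 ]
  post 32 [ 560.  -165.9   51. ]
wrist 0.96 boss top z 0.1163 8921 [ 557.9 -167.7] 20.0 mean [ 0.5589 -0.1675  0.1162]
  arm 1673 [ 0.5229 -0.1724  0.1081]
  post 77 [ 555.2 -166.4   50.5]
```

View pics/side13c.png

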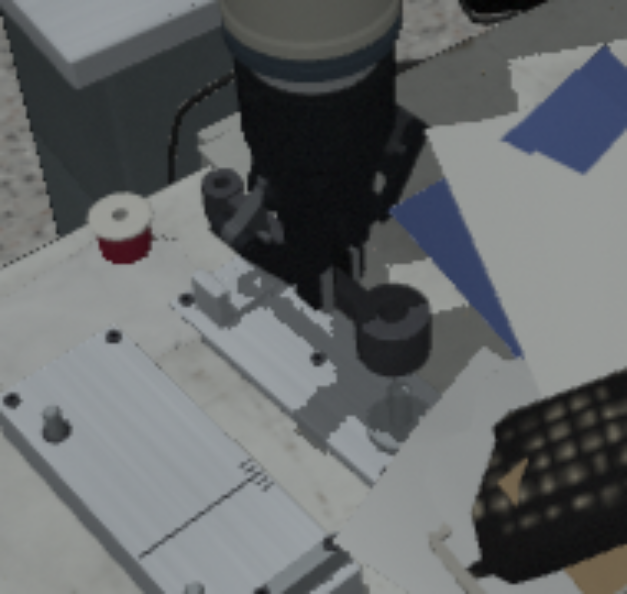

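View pics/wrist13.png

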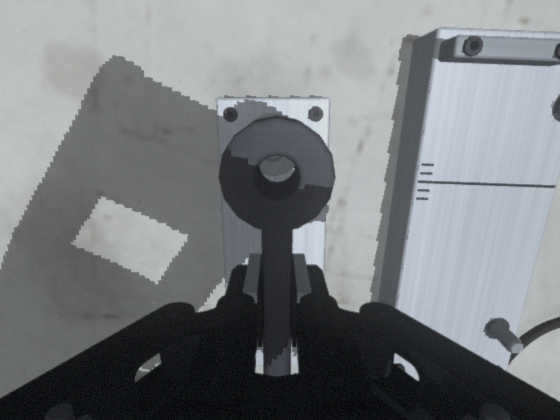

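>>> move_arm:
  rows:
    - {"ax": 0, "ay": 0, "az": 0, "dx": 0.001, "dy": -0.002, "dz": 0, "claw": 255}
    - {"ax": 0, "ay": 0, "az": 0, "dx": 0, "dy": 0, "dz": 0, "claw": 255}
    - {"ax": 0, "ay": 0, "az": 0, "dx": 0, "dy": 0, "dz": 0, "claw": 255}
    - {"ax": 0, "ay": 0, "az": 0, "dx": 0, "dy": 0, "dz": 0, "claw": 255}
    - {"ax": 0, "ay": 0, "az": 0, "dx": 0, "dy": 0, "dz": 0, "claw": 255}
    - {"ax": 0, "ay": 0, "az": 0, "dx": 0, "dy": 0, "dz": 0, "claw": 255}

```text
t: 20.2
position: [0.5101, -0.1718, 0.0878]
orientation: [180.0, 0.0, 7.5]
wrist_force: [0.1, -0.3, -4.0]
gripper_width: 0.124
```

```bash
python3 lev.py 14; python3 -c "
from h import *
print(sense()['joint_velocities'].round(2));print(sign_off())"
```

```text
20.2 [ 0.5101 -0.1718  0.0878] [180.     0.     7.55] [ 0.1 -0.3 -4. ] 0.124
no lever
wrist 0.91 boss top z 0.1162 8894 [ 558.5 -165.4] 19.9 mean [ 0.5595 -0.1651  0.1162]
  arm 1632 [ 0.5234 -0.1699  0.1081]
  post 119 [ 555.8 -165.7   50.7]
[-0.05  0.04 -0.01 -0.03 -0.02  0.07]
the job is handed in; nothing more can be done
None
```

I handed the job in at about 20 s with the lever still held, level and still above the nest. No verdict was reported, so the figures below are my own measurements.

- **Home:** I gripped the arm and slid the lever to the end bar, then to the pins. I then opened the gripper and backed off to check. The boss was within 1 mm of home and the lever parallel to the plate within about 0.5°.
- **Lift:** I gripped again about 5 mm from the balance point, toward the eye, to keep the gripper clear of the paper overhanging the nest. The lever then went straight up 50 mm and stayed level.
- **Final pose:** The bore is about 1.5 mm from the post's axis, with about 32 mm of air over the post tip. The eye is about 2–3 mm from the fork's middle, worked out from the bore position and the tool's direction.
- **Stillness and force:** At hand-in the joints were practically at rest. The wrist carried about 4 N, close to the lever's own weight, so it was touching nothing.

**Checks that failed or disagreed:**
- In the final side picture the network did not find the lever, so the last check rests on the wrist camera. One move earlier, the side and wrist views agreed within 1 mm.
- The last wrist view put the post about 4 mm nearer the robot than all earlier readings. The lever partly hid it, so I kept the earlier value.
- I did not measure the jar, pliers and spool again at the end. The arm never came near them at low height.

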